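# Put the top bead chart up on the chart stand

## Task

Set up for beading: press on the top chart in the tray and slide it out of the open front until it can be taken by its edges, then lay it lengthwise on the lowered chart stand, centred and with its end against the ledge. Then raise the stand by its finger bar to 45 degrees, so that it stays there on its own with the chart on the ledge. Do not let the chart fall to the table, and leave the scissors and the tape roll where they are.

Things in the scene. Friction and masses are not known exactly. Their poses are not given: they have to be found in the camera images.
- chart_tray: Fixed wooden tray, 146 (x) x 82 (y) x 34 mm, open on top and at its front (-x end); 6 mm walls, 34 mm high, on the other sides. Origin: centre of its underside. In it a fixed pile of 3 charts, top at 21 mm, x = -65 to +65 mm. The loose chart lies on the pile with 3 mm to the side walls and at most 5 mm behind it: fingers cannot reach its edges there. Its front 60 mm can be slid out before it would tip.
- chart_center (a point): Centre (half-way up) of the loose chart: a stiff flat board 130 mm long (its x), 64 mm wide (its y), 5 mm thick, about 40 g, white face with a lizard of dark dots. At the start it lies on the pile in the tray, its x along the tray's x. A shut fingertip grips it better than the pile does: it follows a tip pressed on it with 5 to 15 N.
- chart_stand: Foot of the folding chart stand, fixed to the table: grey, T-shaped, 8 mm high, a cross bar 40 x 128 mm at the hinge and a middle bar 40 mm wide. Origin: on the table, 80 mm along +x from the hinge axis, which runs along the stand's y at x = -80 mm, z = 26 mm, between two cheeks 35 mm high at y = -58 and +58 mm.
- rest (a joint): Angle (rad) of the stand's aluminium back: 0 = lowered, level, pointing along the stand's +x from the hinge; it starts at 0 to 0.06, grows as the far end rises, stops at 1.4. A friction hinge of about 0.7 N m: it stays wherever it is left and takes about 6 N at the finger bar.
- seat (a point): Where the chart's centre lies when well placed; it turns with the back. 65 mm from ledge and hinge axis, 5.5 mm above the hinge plane; x up the back away from the ledge, y across, z out of its face. The back is 44 mm wide (fingers holding the chart's long edges pass beside it), 6 mm thick, 150 mm long; the ledge, 106 mm wide, stands 13 mm proud of the face at the hinge end.
- finger_bar (a point): Centre of the finger bar at the far end of the back, 180 mm from the hinge axis: a black round bar 13 mm thick, 26 mm long along y, to be pinched across its two ends (from above, closing along y); it can turn between the fingers. A neck 16 mm wide joins it to the back.
- mint_scissors: Bystander: small pale-green scissors, 57 x 141 x 10 mm, lying loose near the front edge. Origin: its underside's centre.
- washi: Bystander: small roll of patterned paper tape, 41 mm across, 15 mm high, lying loose near the front edge. Origin: its underside's centre.

How it is judged:
By the outcome, as a careful person would: the job done as asked, in the order asked, and still so for the second after the job is handed in, with the robot touching nothing.
It also fails if it takes over 58 s, if anything falls off the work surface, if the arm or the gripper's body presses on something with over 40 N, if the wrist force passes 120 N, or if a joint passes its speed limit or range.

## Robot

A 6-joint arm with a two-finger parallel gripper is mounted at the origin on a cart in front of the work surface, level with it; the furniture and walls round the work are solid. World frame = base frame: x ahead of the robot, y to its left, z up, the work surface at z = 0. Lengths are in mm, angles in rad, forces in N, time in s.
With the tool pointing down it reaches from about 350 to 775 mm from the base axis. Payload 7.3 kg.
Tool frame: the origin (TCP) lies on the centre line of the jaws, within the pads' length; the fingertips stand 22 mm ahead of it and the grasp point (between the pads) lies 3 mm ahead of it (bot.finger_overhang is the distance from the TCP to the fingertips, in mm); y points along the fingers, z is the direction in which the jaws open and shut, and the axes are right-handed (so a half turn about y gives the same grasp; the last joint's range is limited). The gripper opens to 92 mm and grips with 3 to 60 N. Pads are 19 mm wide; open, the fingers measure 130 mm over their backs; the gripper's body (75 mm by 190 mm) begins 47 mm behind the grasp point.
Start: joints at [1.154, 0.342, 1.524, -0, 1.275, -0.146], TCP at [140.422, 505.89, 248.741] pointing down, gripper open.
Joint ranges: [-2.53, 2.53], [-0.77, 2.02], [0.04, 2.7], [-1, 4.14], [0.28, 2.66], [-3.11, 3.11]. Speed limits (rad/s): [2.57, 2.57, 3.14, 3.14, 3.14, 3.14].

## Interface

Orientations are given as [roll, pitch, yaw] about the fixed x, y, z axes, in that order (R = Rz(yaw) Ry(pitch) Rx(roll)).
In Python, from plant import bot, viewer, find_in, spot_point gives the robot as it stands.
- The arm moves only by the tool send_rows, never from a script. Its argument "moves" is a list of rows, each a list of 3 entries, a list of its own where there are three numbers: the shift along the tool's x, y, z in mm, then the turn, a rotation vector about the tool's x, y, z in degrees, then the finger opening in mm, from 0 to 91.8. A call has 1 to 20 rows; each row shifts and turns the pose as measured when the row begins, along the tool's axes as they then stand; what a row does not reach is not made up. A row lasts 1/8 s, in which the tool goes at most 62.5 mm and 10.7 degrees, less where a joint would pass 70% of its speed; a pose out of reach is approached as far as the arm can. A call with a gripper value outside its range is refused whole. The fingers move at their own pace and stop on an object; the grip force is fixed at half the most. Time passes only in rows, so rows that do not move let the fingers close. It gives the time, the measured TCP pose, the force and the opening at its end, in the units of the state.
- bot.get_obs(): the state, without advancing time (a new reading comes with each control period).
- viewer.capture(name): name is "side" or "top"; returns the picture (400x640x3 uint8, blue, green, red); there is no depth.
- viewer.camera_model(name): a dict with "fx", "fy", "cx", "cy" (pixels), "rvec" (rotation vector, rad) and "tvec" (3), from world to camera coordinates, as OpenCV has them. Camera axes: x right, y down, z forward; pixel columns grow to the right and rows downward; lengths in mm; the calibration is good to about 2 mm. A picture is of the moment at which its call begins. camera_model takes no time and is no camera call.
- bot.close_job(): hands the job in, once; it reports no verdict.
Trained networks look in the newest picture that a camera, given by its name, has taken for a name from the list of things; names that differ only in an ending like _2 or _b are one class to them, and where a whole thing is asked for, a point or a joint stands for the part that bears it (a point fixed in the world has none). Each returns a list of dicts, best first, with "conf" (0 to 1); they miss things now and then, are a little off and sometimes report something else, mostly with a low value. They report only what shows in the picture. A call takes as long as a camera call.
- find_in(camera, thing): "extent" ([centre column, centre row, width, height] in pixels, round what is visible of it).
- spot_point(camera, thing): "point" ([column, row] in pixels: a listed point, or the origin of a listed thing).
The state is a dict: "time": time; "joint_positions": joint angles; "dq": joint speeds; "tau": joint torques, N m; "tool_pos": TCP position; "tcp_rot": TCP orientation; "contact_force": force on the tool from outside, world axes, zero at the start; "moment": the same for the moment, N m; "grip_width": finger opening in mm.
Only numpy, scipy, OpenCV 4.12 (cv2) and the standard library are available. Lean on these libraries where they do the work, as an engineer would, in place of code of your own. Each camera call takes 0.05 s, during which the arm holds its last target.

## Working session

There is one attempt and no reset: what is moved stays moved. The work goes in short steps, Python scripts to look and compute and a tool call to move; the robot and the scene stay as the last step left them, time stands still between calls to the robot, and variables do not carry over. Pictures are saved under pics/ and viewed, and the job is handed in when it is done.

Besides the shell and the picture viewer there is one more tool, called after ">>>" by a JSON object that holds its "api" and its "payload", one argument or row to a line. send_rows: Moves the arm, as the interface text tells. Its arguments: {"type":"object","properties":{"moves":{"type":"array","items":{"type":"array"}}},"required":["moves"]}

```bash
ls; mkdir -p pics; cat > h.py <<'E'
from plant import bot, viewer, find_in, spot_point
import numpy as np, cv2
from scipy.spatial.transform import Rotation as Ro
def cap(name,fn):
    im=viewer.capture(name); cv2.imwrite('pics/'+fn,im); return im
def cam(name):
    m=viewer.camera_model(name); K=np.array([[m['fx'],0,m['cx']],[0,m['fy'],m['cy']],[0,0,1.]])
    return K,np.array(m['rvec'],float).ravel(),np.array(m['tvec'],float).ravel()
def proj(name,P):
    K,r,t=cam(name); return cv2.projectPoints(np.array(P,float).reshape(-1,3),r,t,K,None)[0].reshape(-1,2)
def onz(name,px,z):
    K,r,t=cam(name); R=cv2.Rodrigues(r)[0]; d=R.T@np.linalg.inv(K)@np.array([px[0],px[1],1.]); c=-R.T@t
    return c+d*(z-c[2])/d[2]
def tri(pa,pb,a='side',b='top'):
    M=[]
    for n in (a,b):
        K,r,t=cam(n); M.append(K@np.c_[cv2.Rodrigues(r)[0],t])
    X=cv2.triangulatePoints(M[0],M[1],np.array(pa,float).reshape(2,1),np.array(pb,float).reshape(2,1)).ravel(); return X[:3]/X[3]
E
python3 - <<'E'
from h import *
np.set_printoptions(precision=2,suppress=True)
print(bot.get_obs(), bot.finger_overhang)
for c in('side','top'):
    cap(c,c+'0.png'); K,r,t=cam(c); print(c,K[0,0],-cv2.Rodrigues(r)[0].T@t)
    for n in ['chart_tray','chart_center','chart_stand','seat','finger_bar','mint_scissors','washi']:
        z={'chart_center':23.5,'seat':31,'finger_bar':28}.get(n,0)
        for d in spot_point(c,n)[:2]: print(c,n,d, onz(c,d['point'],z))
E
```

```text
pics
{'time': 0.0, 'joint_positions': array([ 1.15,  0.34,  1.53, -0.  ,  1.28, -0.15]), 'dq': array([ 0., -0.,  0.,  0., -0., -0.]), 'tau': array([ -0.  , -43.13, -24.42,   0.07,   0.06,  -0.  ]), 'tool_pos': array([140.26, 505.53, 248.05]), 'tcp_rot': array([-1.57,  0.  , -0.27]), 'contact_force': array([-0.74,  0.15, -0.26]), 'moment': array([ 0.01, -0.06,  0.  ]), 'grip_width': 91.97918643669183} 22.0
side 499.02779383934757 [538.18 792.21 523.7 ]
side chart_center {'point': [308.6, 222.5], 'conf': 0.69} [556.46  42.05  23.5 ]
side chart_center {'point': [297.1, 164.3], 'conf': 0.58} [ 586.43 -188.39   23.5 ]
side chart_stand {'point': [309.7, 222.9], 'conf': 0.82} [555.22   8.15   0.  ]
side seat {'point': [314.4, 210.1], 'conf': 0.69} [546.3  12.   31. ]
side finger_bar {'point': [252.4, 215.1], 'conf': 0.74} [659.53  25.34  28.  ]
side finger_bar {'point': [301.3, 179.0], 'conf': 0.56} [ 574.63 -112.85   28.  ]
side mint_scissors {'point': [406.5, 202.8], 'conf': 0.56} [361.71 -66.18   0.  ]
side washi {'point': [406.4, 268.1], 'conf': 0.73} [392.92 141.03   0.  ]
top 378.7425430119536 [407.04 -30.92 914.3 ]
top chart_tray {'point': [378.3, 173.9], 'conf': 0.8} [ 578.09 -174.2     0.  ]
top chart_center {'point': [381.8, 175.7], 'conf': 0.79} [ 569.46 -178.84   23.5 ]
top chart_stand {'point': [303.0, 178.0], 'conf': 0.76} [564.94  10.02   0.  ]
top seat {'point': [301.7, 185.2], 'conf': 0.74} [542.31  11.33  31.  ]
top seat {'point': [384.0, 172.9], 'conf': 0.54} [ 574.91 -182.83   31.  ]
top finger_bar {'point': [300.7, 137.2], 'conf': 0.9} [659.63  16.47  28.  ]
top mint_scissors {'point': [381.6, 173.9], 'conf': 0.75} [ 578.22 -182.27    0.  ]
top mint_scissors {'point': [331.5, 261.5], 'conf': 0.62} [364.71 -62.14   0.  ]
top washi {'point': [243.1, 250.1], 'conf': 0.64} [387.88 149.43   0.  ]
```

View pics/top0.png

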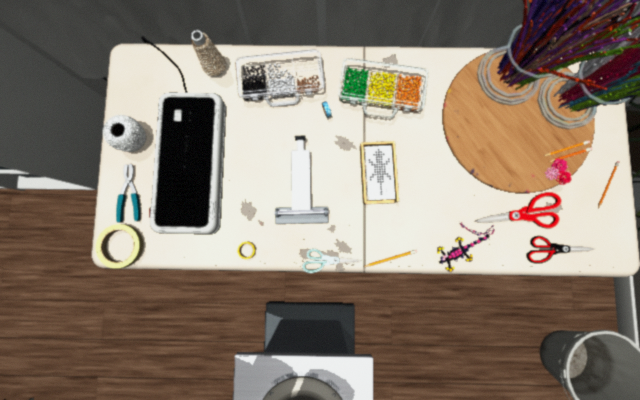

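View pics/side0.png

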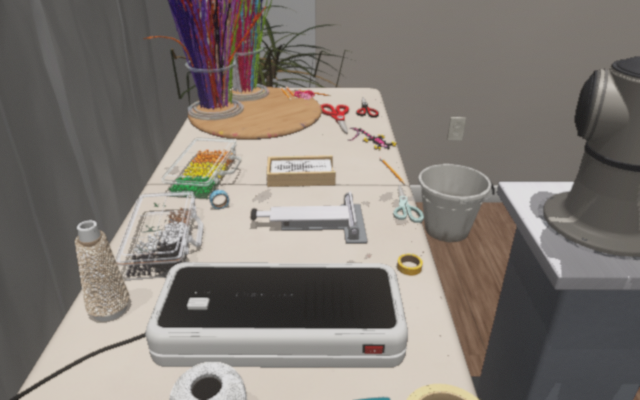

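```bash
python3 - <<'E'
import cv2
t=cv2.imread('pics/top0.png')[100:260,250:450]; cv2.imwrite('pics/top0z.png',cv2.resize(t,None,fx=3.75,fy=3.75,interpolation=3))
t=cv2.imread('pics/side0.png')[120:290,220:420]; cv2.imwrite('pics/side0z.png',cv2.resize(t,None,fx=3.5,fy=3.5,interpolation=3))
E
```

```text
(no output)
```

View pics/top0z.png

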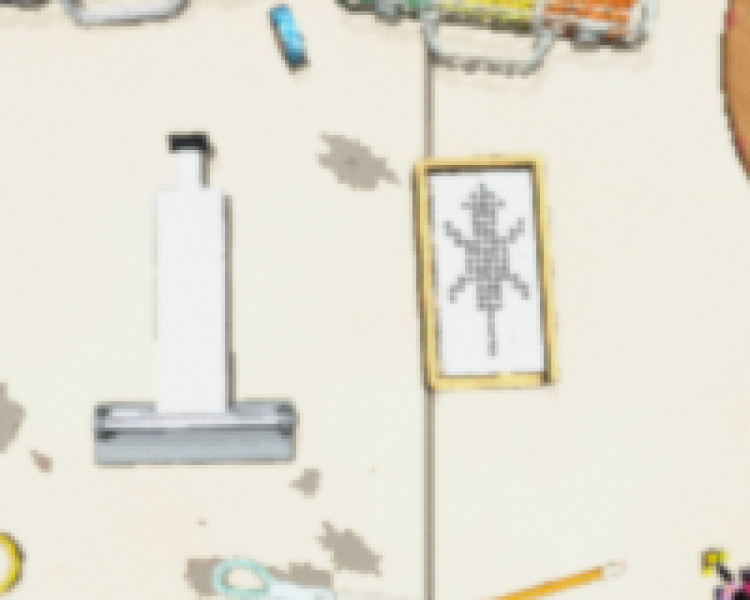

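View pics/side0z.png

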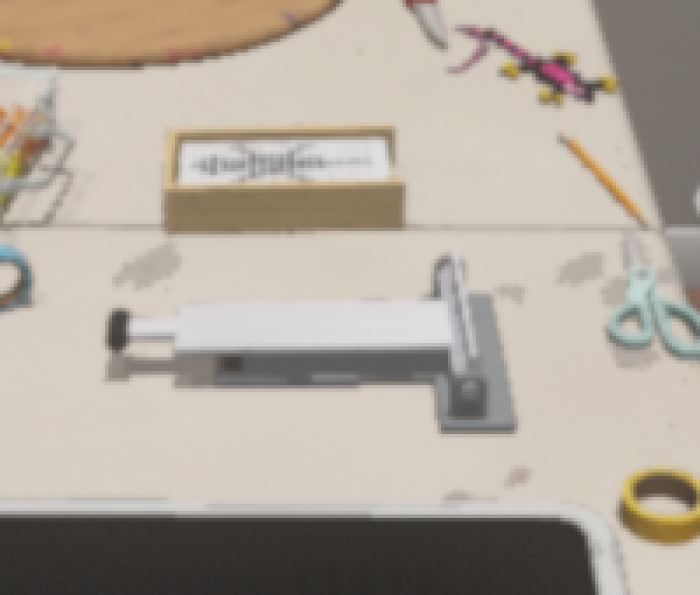

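```bash
python3 - <<'E'
import cv2
t=cv2.imread('pics/top0.png')[135:210,350:410]; cv2.imwrite('pics/t1.png',cv2.resize(t,None,fx=8,fy=8,interpolation=0))
t=cv2.imread('pics/side0.png')[145:195,255:345]; cv2.imwrite('pics/s1.png',cv2.resize(t,None,fx=8,fy=8,interpolation=0))
E
```

```text
(no output)
```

View pics/t1.png

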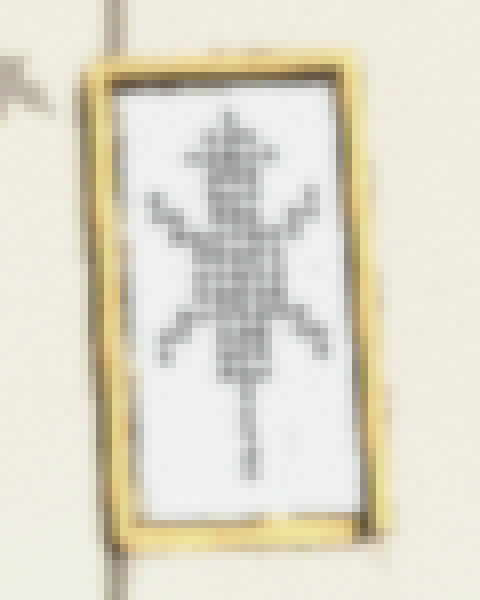

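View pics/s1.png

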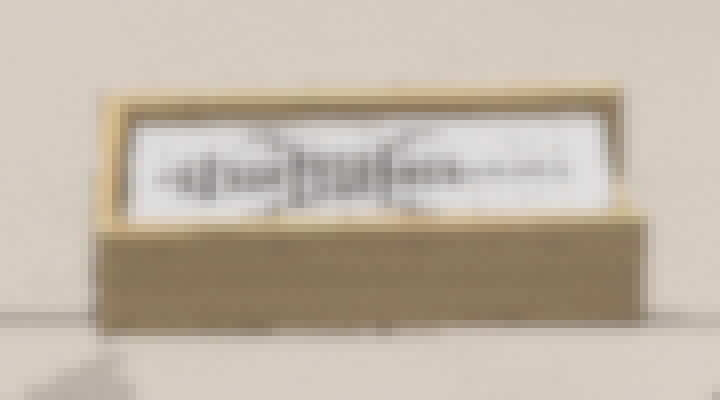

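```bash
cat > fit.py <<'E'
from h import *
from scipy.optimize import least_squares
np.set_printoptions(precision=3,suppress=True)
def fit(obs,x0,T):
    def f(p):
        r=[]
        for c,pt,px in obs: r+=list(proj(c,T(p,pt))[0]-px)
        return np.array(r)
    s=least_squares(f,x0,loss='soft_l1'); return s.x,f(s.x).reshape(-1,2)
def T2(p,pt):
    c,s=np.cos(p[2]),np.sin(p[2]); return [p[0]+c*pt[0]-s*pt[1],p[1]+s*pt[0]+c*pt[1],pt[2]]
t=lambda u,v:np.array([u/8+350-.5,v/8+135-.5]); s=lambda u,v:np.array([u/8+255-.5,v/8+145-.5])
obs=[('top',(73,41,34),t(80,62)),('top',(73,-41,34),t(355,50)),('top',(-73,41,34),t(112,550)),('top',(-73,-41,34),t(388,535)),
('side',(-73,41,34),s(645,213)),('side',(73,41,34),s(100,235)),('side',(73,-41,34),s(103,92)),('side',(-73,-41,34),s(620,88)),('side',(-73,41,0),s(645,322)),('side',(73,41,0),s(97,335))]
for sel in (obs,obs[:4],obs[4:]):
    p,r=fit(sel,[578,-175,0.05],T2); print('tray',p,'\n',r.ravel())
t=lambda u,v:np.array([u/3.75+250-.5,v/3.75+100-.5]); s=lambda u,v:np.array([u/3.5+220-.5,v/3.5+120-.5])
def TS(p,pt):
    x,y,z=pt
    if len(pt)==3 and z>=100: # back coords: x along from hinge, z-100 = above hinge plane
        d=x; h=z-100-50; x=-80+d*np.cos(p[3])-h*np.sin(p[3]); z=26+d*np.sin(p[3])+h*np.cos(p[3])
    return T2(p,(x,y,z))
B=150
ob=[('top',(-100,64,8),t(95,464)),('top',(-100,-64,8),t(294,462)),('side',(-100,64,8),s(515,428)),('side',(-100,-64,8),s(490,295)),('side',(-60,64,0),s(440,430)),
('top',(180,0,B),t(189,143)),('side',(180,13,B),s(116,331)),('top',(150,22,B),t(157,190)),('top',(150,-22,B),t(227,194))]
for sel in (ob,[o for o in ob if o[0]=='top'],):
    p,r=fit(sel,[562,10,0.0,0.03],TS); print('stand',p,'\n',r.ravel())
for c in('side','top'):
    bot; viewer.capture(c)
    print(c,spot_point(c,'finger_bar')[:1],spot_point(c,'seat')[:1], find_in(c,'chart_center')[:1])
E
python3 fit.py
```

```text
tray [ 578.023 -170.411    0.063] 
 [ 0.21  -0.246  0.174 -0.333  0.008 -0.433  0.589 -0.179  0.803  0.653
 -0.906 -0.336 -0.144  0.214  0.625 -0.822  0.469  1.135  0.255  1.341]
tray [ 577.302 -169.834    0.062] 
 [-0.018  0.036 -0.05  -0.035 -0.255 -0.138  0.33   0.133]
tray [ 578.617 -172.709    0.066] 
 [ 0.539  0.09  -1.031 -0.807 -0.374 -0.197  0.275 -1.313  0.211  0.552
  0.13   0.852]
stand [555.48   14.362   0.028   0.042] 
 [-0.362 -0.368  0.114 -0.45   0.022 -1.095  0.123 -1.033 -1.383  2.294
  0.35   0.674  1.795 -0.127 -0.242  0.622 -0.464 -0.673]
stand [554.376  13.773   0.025   0.105] 
 [-0.255  0.02   0.231  0.098  0.488  0.172 -0.2    0.385 -0.227 -0.858]
side [{'point': [251.2, 215.5], 'conf': 0.79}] [{'point': [315.5, 209.6], 'conf': 0.59}] []
top [{'point': [301.5, 138.2], 'conf': 0.55}] [{'point': [303.1, 184.5], 'conf': 0.66}] [{'extent': [381.1, 175.2, 29.7, 59.1], 'conf': 0.91}]
```

```bash
cat >> h.py <<'E'
def Rt(o): return Ro.from_euler('xyz',o['tcp_rot'])
def plan(pos,yaw,n,R_target=None):
    o=bot.get_obs(); p=np.array(o['tool_pos']); R=Rt(o)
    Rtg=R_target or Ro.from_euler('xyz',[-np.pi/2,0,yaw])
    dr=(R.inv()*Rtg).as_rotvec(degrees=True)/n
    q=p.copy(); Rc=R
    print('at',p.round(1),np.array(o['tcp_rot']).round(3),'t',round(o['time'],2))
    for i in range(n):
        w=p+(np.array(pos)-p)*(i+1)/n
        print(Rc.inv().apply(w-q).round(1).tolist(),dr.round(2).tolist()); q=w; Rc=Rc*Ro.from_rotvec(dr,degrees=True)
def loc(o,l):  # origin (x,y,yaw), local xyz
    c,s=np.cos(o[2]),np.sin(o[2]); return [o[0]+c*l[0]-s*l[1],o[1]+s*l[0]+c*l[1],l[2]]
TRAY=(577.7,-170.2,.063); STAND=(555.3,14,.027)
E
python3 -c "
from h import *
plan(loc(TRAY,(20,0,75)),TRAY[2],18)"
```

```text
at [140.4 505.9 248.7] [-1.571 -0.    -0.271] t 1.2
[34.5, 9.6, -29.3] [-0.0, -1.06, 0.0]
[34.0, 9.6, -30.0] [-0.0, -1.06, 0.0]
[33.4, 9.7, -30.6] [-0.0, -1.06, 0.0]
[32.8, 9.7, -31.2] [-0.0, -1.06, 0.0]
[32.2, 9.7, -31.8] [-0.0, -1.06, 0.0]
[31.6, 9.7, -32.4] [-0.0, -1.06, 0.0]
[31.0, 9.7, -33.0] [-0.0, -1.06, 0.0]
[30.4, 9.7, -33.5] [-0.0, -1.06, 0.0]
[29.8, 9.7, -34.1] [-0.0, -1.06, 0.0]
[29.2, 9.7, -34.7] [-0.0, -1.06, 0.0]
[28.5, 9.7, -35.2] [-0.0, -1.06, 0.0]
[27.8, 9.7, -35.7] [-0.0, -1.06, 0.0]
[27.2, 9.7, -36.2] [-0.0, -1.06, 0.0]
[26.5, 9.7, -36.7] [-0.0, -1.06, 0.0]
[25.8, 9.7, -37.2] [-0.0, -1.06, 0.0]
[25.1, 9.7, -37.7] [-0.0, -1.06, 0.0]
[24.4, 9.7, -38.1] [-0.0, -1.06, 0.0]
[23.7, 9.7, -38.6] [-0.0, -1.06, 0.0]
```

>>> {"api": "send_rows", "payload": {
  "moves": [
    [[34.5, 6, -29.3], [0, -1.1, 0], 0],
    [[34, 6, -30], [0, -1.1, 0], 0],
    [[33.5, 6, -30.5], [0, -1.1, 0], 0],
    [[33, 6, -31], [0, -1.1, 0], 0],
    [[32, 6, -32], [0, -1.1, 0], 0],
    [[31.5, 6, -32.5], [0, -1.1, 0], 0],
    [[31, 6, -33], [0, -1.1, 0], 0],
    [[30.5, 6, -33.5], [0, -1.1, 0], 0],
    [[30, 6, -34], [0, -1.1, 0], 0],
    [[29, 6, -34.5], [0, -1.1, 0], 0],
    [[28.5, 10, -35], [0, -1.1, 0], 0],
    [[28, 10, -35.5], [0, -1.1, 0], 0],
    [[27, 10, -36], [0, -1.1, 0], 0],
    [[26.5, 10, -36.5], [0, -1.1, 0], 0],
    [[26, 10, -37], [0, -1, 0], 0],
    [[25, 10, -37.5], [0, -1, 0], 0],
    [[24.5, 10, -38], [0, -1, 0], 0],
    [[23.5, 10, -38.5], [0, -1, 0], 0]
  ]
}}

```text
time: 3.45
tool_pos: [622.2, -180.2, 107.0]
tcp_rot: [-1.567, -0.011, 0.084]
contact_force: [0.3, -0.0, -0.8]
grip_width: 0.5
```

```bash
python3 -c "
from h import *
plan(loc(TRAY,(20,0,60)),TRAY[2],4); print(bot.get_obs()['grip_width'],bot.get_obs()['contact_force'])"
```

```text
at [ 622.2 -180.2  107. ] [-1.567 -0.011  0.084] t 3.45
[-6.0, 11.7, 3.3] [-0.06, 0.3, 0.16]
[-6.0, 11.7, 3.2] [-0.06, 0.3, 0.16]
[-6.0, 11.7, 3.2] [-0.06, 0.3, 0.16]
[-6.0, 11.7, 3.2] [-0.06, 0.3, 0.16]
0.4893468036236756 [ 0.30568439 -0.02599299 -0.76222392]
```

>>> {"api": "send_rows", "payload": {
  "moves": [
    [[-6, 11.7, 3.2], [0, 0.3, 0.2], 0],
    [[-6, 11.7, 3.2], [0, 0.3, 0.2], 0],
    [[-6, 11.7, 3.2], [-0.1, 0.3, 0.1], 0],
    [[-6, 9, 3.2], [-0.1, 0.3, 0.1], 0],
    [[0, 0, 0], [0, 0, 0], 0]
  ]
}}

```text
time: 4.08
tool_pos: [595.1, -168.1, 59.0]
tcp_rot: [-1.569, 0.002, 0.061]
contact_force: [0.1, 0.4, -0.6]
grip_width: 0.2
```

```bash
python3 - <<'E'
from h import *
plan(loc(TRAY,(20,0,49)),TRAY[2],4)
t=cap('top','a.png')[130:215,340:425]; s=cap('side','b.png')[100:200,230:350]
cv2.imwrite('pics/ab.png',np.hstack([cv2.resize(t,(400,400),interpolation=3),cv2.resize(s,(400,400),interpolation=3)[:, :400]]))
E
```

```text
at [ 595.1 -168.1   59. ] [-1.569  0.002  0.061] t 4.08
[0.6, 2.5, -0.3] [-0.03, -0.04, -0.04]
[0.6, 2.5, -0.3] [-0.03, -0.04, -0.04]
[0.6, 2.5, -0.3] [-0.03, -0.04, -0.04]
[0.6, 2.5, -0.3] [-0.03, -0.04, -0.04]
```

View pics/ab.png

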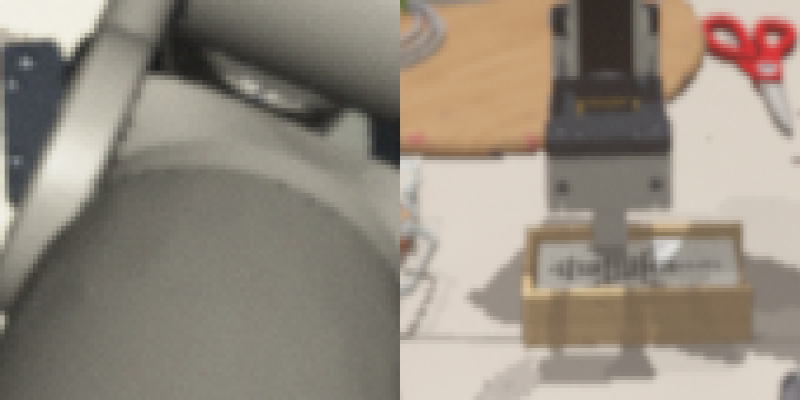

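>>> {"api": "send_rows", "payload": {
  "moves": [
    [[0, 5, 0], [0, 0, 0], 0],
    [[0, 4, 0], [0, 0, 0], 0],
    [[0, 1.5, 0], [0, 0, 0], 0]
  ]
}}

```text
time: 4.55
tool_pos: [597.4, -169.2, 50.0]
tcp_rot: [-1.571, -0.002, 0.061]
contact_force: [-0.6, -0.9, -0.1]
grip_width: 0.4
```

>>> {"api": "send_rows", "payload": {
  "moves": [
    [[0, 1.5, 0], [0, 0, 0], 0],
    [[0, 1, 0], [0, 0, 0], 0]
  ]
}}

```text
time: 4.8
tool_pos: [597.7, -169.4, 48.3]
tcp_rot: [-1.572, -0.003, 0.06]
contact_force: [-2.0, 1.5, 11.2]
grip_width: 0.5
```

>>> {"api": "send_rows", "payload": {
  "moves": [
    [[0, 1, 0], [0, 0, 0], 0]
  ]
}}

```text
time: 4.92
tool_pos: [598.0, -169.5, 48.3]
tcp_rot: [-1.572, -0.004, 0.06]
contact_force: [-2.8, 0.3, 6.9]
grip_width: 0.7
```

>>> {"api": "send_rows", "payload": {
  "moves": [
    [[0, 1, 0], [0, 0, 0], 0]
  ]
}}

```text
time: 5.05
tool_pos: [598.2, -169.6, 48.3]
tcp_rot: [-1.572, -0.005, 0.06]
contact_force: [-1.2, 1.3, 6.6]
grip_width: 0.6
```

>>> {"api": "send_rows", "payload": {
  "moves": [
    [[0, 1.4, 0], [0, 0, 0], 0],
    [[-3, 1.4, 0], [0, 0, 0], 0],
    [[-3, 1.4, 0], [0, 0, 0], 0]
  ]
}}

```text
time: 5.42
tool_pos: [595.5, -170.9, 48.3]
tcp_rot: [-1.576, -0.014, 0.06]
contact_force: [0.9, 0.1, 5.9]
grip_width: 0.4
```

>>> {"api": "send_rows", "payload": {
  "moves": [
    [[-4, 1.4, 0], [0, 0, 0], 0],
    [[-4, 1.4, 0], [0, 0, 0], 0],
    [[-4, 1.4, 0], [0, 0, 0], 0]
  ]
}}

```text
time: 5.8
tool_pos: [588.4, -172.3, 48.4]
tcp_rot: [-1.58, -0.027, 0.06]
contact_force: [3.2, 2.2, 6.8]
grip_width: 0.7
```

```bash
python3 - <<'E'
from h import *
s=cap('side','c.png')[100:200,230:350]
cv2.imwrite('pics/c1.png',cv2.resize(s,(720,600),interpolation=3))
plan(loc(TRAY,(-32,0,48.3)),TRAY[2],8)
E
```

```text
at [ 588.1 -172.3   48.3] [-1.58  -0.026  0.06 ] t 5.85
[-5.3, -0.1, 0.3] [0.07, -0.02, 0.19]
[-5.3, -0.1, 0.3] [0.07, -0.02, 0.19]
[-5.3, -0.1, 0.3] [0.07, -0.02, 0.19]
[-5.3, -0.1, 0.3] [0.07, -0.02, 0.19]
[-5.3, -0.1, 0.3] [0.07, -0.02, 0.19]
[-5.3, -0.0, 0.3] [0.07, -0.02, 0.19]
[-5.3, -0.0, 0.3] [0.07, -0.02, 0.19]
[-5.3, -0.0, 0.3] [0.07, -0.02, 0.19]
```

View pics/c1.png

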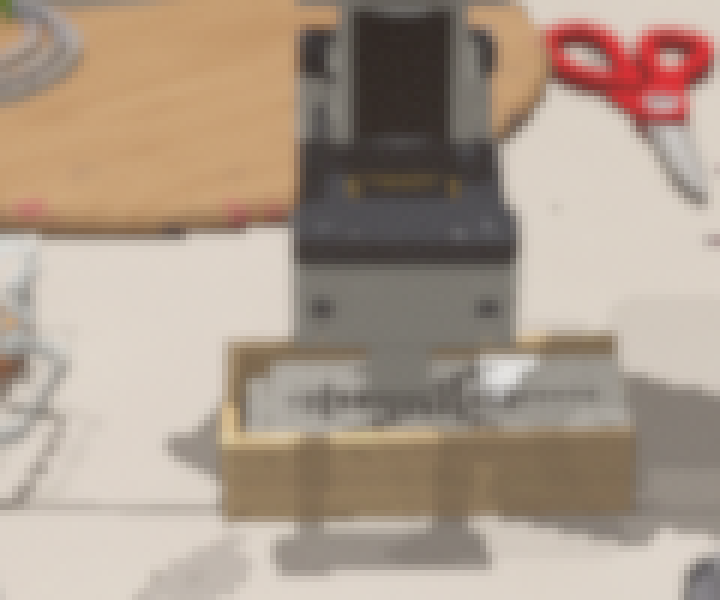

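>>> {"api": "send_rows", "payload": {
  "moves": [
    [[-5, 1.5, 0.6], [0.2, 0, 0.5], 0],
    [[-5, 1.5, 0.6], [0.2, 0, 0.5], 0],
    [[-5, 1.5, 0.5], [0.2, 0, 0.5], 0]
  ]
}}

```text
time: 6.22
tool_pos: [578.1, -173.0, 48.3]
tcp_rot: [-1.575, -0.013, 0.06]
contact_force: [2.8, 1.0, 6.8]
grip_width: 0.6
```

>>> {"api": "send_rows", "payload": {
  "moves": [
    [[-5, 1.5, 0.5], [0.2, 0, 0.5], 0],
    [[-5, 1.5, 0.5], [0.2, 0, 0.5], 0],
    [[-5, 1.5, 0.5], [0.2, 0, 0.5], 0]
  ]
}}

```text
time: 6.6
tool_pos: [568.0, -173.7, 48.3]
tcp_rot: [-1.569, 0.0, 0.059]
contact_force: [1.9, 1.0, 6.6]
grip_width: 0.4
```

```bash
python3 - <<'E'
from h import *
s=cap('side','d.png')[100:200,230:350]
cv2.imwrite('pics/d1.png',cv2.resize(s,(720,600),interpolation=3))
plan(loc(TRAY,(-32,0,48.3)),TRAY[2],5)
E
```

```text
at [ 567.6 -173.7   48.3] [-1.569e+00  1.000e-03  5.900e-02] t 6.65
[-4.4, 0.0, 0.6] [-0.02, -0.05, -0.01]
[-4.4, 0.0, 0.6] [-0.02, -0.05, -0.01]
[-4.3, -0.0, 0.6] [-0.02, -0.05, -0.01]
[-4.3, -0.0, 0.6] [-0.02, -0.05, -0.01]
[-4.3, -0.0, 0.6] [-0.02, -0.05, -0.01]
```

View pics/d1.png

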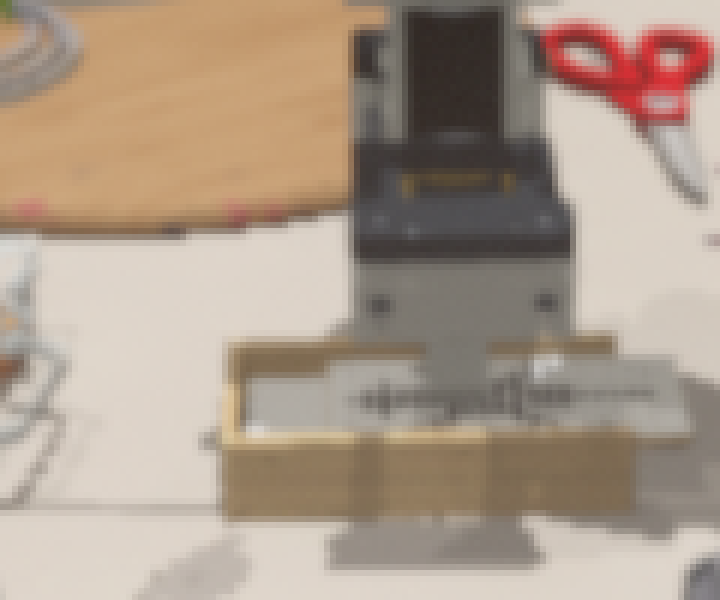

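>>> {"api": "send_rows", "payload": {
  "moves": [
    [[-5, 1.5, 0.7], [0.1, 0, 0.4], 0],
    [[-5, 1.5, 0.7], [0.1, 0, 0.4], 0],
    [[-5, 1.5, 0.7], [0.1, 0, 0.4], 0]
  ]
}}

```text
time: 7.02
tool_pos: [557.5, -174.3, 48.3]
tcp_rot: [-1.57, 0.009, 0.059]
contact_force: [2.5, 0.3, 6.7]
grip_width: 0.4
```

>>> {"api": "send_rows", "payload": {
  "moves": [
    [[-5, 1.5, 0.5], [0, 0, 0.3], 0],
    [[-5, 1.5, 0.5], [0, 0, 0.3], 0],
    [[-5, 1.5, 0.5], [0, 0, 0.3], 0]
  ]
}}

```text
time: 7.4
tool_pos: [547.3, -174.8, 48.3]
tcp_rot: [-1.574, 0.012, 0.058]
contact_force: [1.6, 1.0, 6.2]
grip_width: 0.6
```

>>> {"api": "send_rows", "payload": {
  "moves": [
    [[0, -1, 0], [0, 0, 0], 0],
    [[0, -8, 0], [0, 0, 0], 0],
    [[0, -25, 0], [0, 0, 0], 30],
    [[0, -35, 0], [0, 0, 0], 91],
    [[0, -40, 0], [0, 0, 0], 91]
  ]
}}

```text
time: 8.02
tool_pos: [546.8, -173.7, 158.0]
tcp_rot: [-1.571, 0.019, 0.058]
contact_force: [0.5, -0.5, 0.2]
grip_width: 25.9
```

```bash
python3 - <<'E'
from h import *
s=cap('side','e.png')[100:200,230:350]
cv2.imwrite('pics/e1.png',cv2.resize(s,(720,600),interpolation=3))
plan(loc(TRAY,(-94,0,100)),TRAY[2],5)
print(spot_point('side','chart_center'))
E
```

```text
at [ 549.4 -174.8  164. ] [-1.575  0.01   0.058] t 8.07
[-13.0, 12.9, 0.6] [0.05, -0.06, -0.12]
[-13.0, 12.9, 0.6] [0.05, -0.06, -0.12]
[-13.0, 12.9, 0.6] [0.05, -0.06, -0.12]
[-13.0, 12.9, 0.6] [0.05, -0.06, -0.12]
[-13.1, 12.8, 0.6] [0.05, -0.06, -0.12]
[{'point': [323.1, 163.1], 'conf': 0.68}]
```

View pics/e1.png

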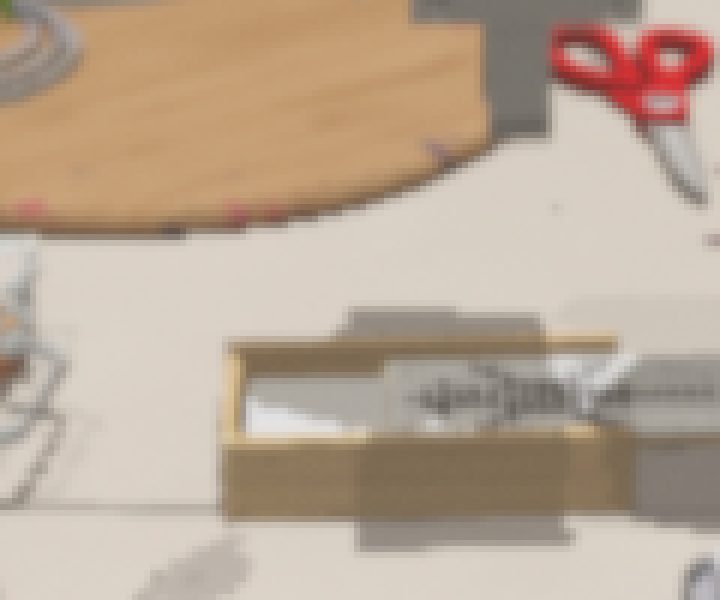

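```bash
python3 - <<'E'
from h import *
s=cv2.imread('pics/e.png')[150:185,285:365]
cv2.imwrite('pics/e2.png',cv2.resize(s,None,fx=9,fy=9,interpolation=0))
E
```

```text
(no output)
```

View pics/e2.png

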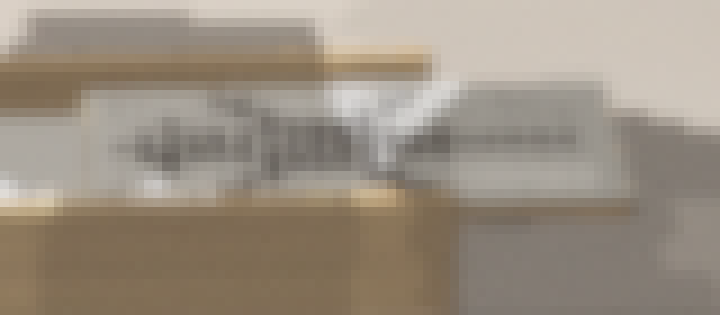

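```bash
python3 - <<'E'
from h import *
for u,v in [(88,90),(608,82),(635,200)]:
    w=onz('side',(u/9+285-.5,v/9+150-.5),26); c,s=np.cos(.063),np.sin(.063); d=w[:2]-np.array(TRAY[:2])
    print(w.round(1), 'local',(c*d[0]+s*d[1]).round(1),(-s*d[0]+c*d[1]).round(1))
E
```

```text
[ 593.4 -207.    26. ] local 13.4 -37.7
[ 464.1 -212.7   26. ] local -116.0 -35.2
[ 461.2 -149.8   26. ] local -115.0 27.7
```

```bash
python3 - <<'E'
from h import *
plan(loc(TRAY,(-93,-1.5,80)),.055,4)
E
```

```text
at [ 549.5 -174.9  162. ] [-1.576  0.01   0.058] t 8.12
[-15.9, 20.7, 0.4] [0.07, 0.04, -0.14]
[-16.0, 20.6, 0.3] [0.07, 0.04, -0.14]
[-16.0, 20.6, 0.3] [0.07, 0.04, -0.14]
[-16.1, 20.5, 0.2] [0.07, 0.04, -0.14]
```

>>> {"api": "send_rows", "payload": {
  "moves": [
    [[-16, 15, 0.4], [0.1, 0, -0.1], 91],
    [[-16, 15, 0.4], [0.1, 0, -0.1], 91],
    [[-16, 20, 0.3], [0.1, 0, -0.1], 91],
    [[-16, 25, 0.2], [0, 0, -0.1], 91],
    [[0, 0, 0], [0, 0, 0], 91]
  ]
}}

```text
time: 8.75
tool_pos: [482.7, -177.1, 85.1]
tcp_rot: [-1.57, 0.003, 0.058]
contact_force: [0.3, -0.9, 0.3]
grip_width: 83.6
```

```bash
python3 - <<'E'
from h import *
plan(loc(TRAY,(-93,-1.5,29)),.055,4); print(bot.get_obs()['grip_width'])
s=cap('side','f.png')[110:210,270:390]
cv2.imwrite('pics/f1.png',cv2.resize(s,(720,600),interpolation=3))
E
```

```text
at [ 482.7 -177.1   85.1] [-1.57   0.003  0.058] t 8.75
[0.6, 14.0, -0.2] [-0.01, 0.04, -0.04]
[0.6, 14.0, -0.2] [-0.01, 0.04, -0.04]
[0.6, 14.0, -0.2] [-0.01, 0.04, -0.04]
[0.6, 14.0, -0.2] [-0.01, 0.04, -0.04]
83.5712328363103
```

View pics/f1.png

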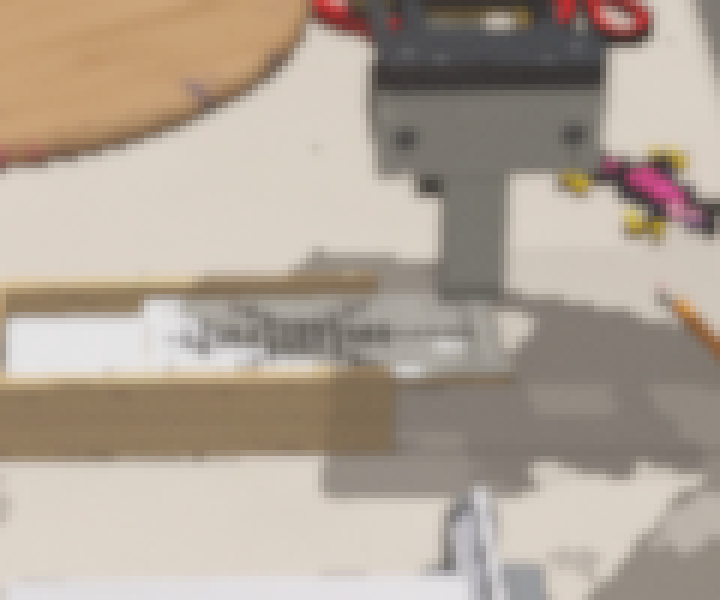

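>>> {"api": "send_rows", "payload": {
  "moves": [
    [[0.6, 14, -0.5], [0, 0, 0], 91],
    [[0.6, 14, -0.4], [0, 0, 0], 91],
    [[0.6, 14, -0.3], [0, 0, 0], 91],
    [[0.6, 12, -0.3], [0, 0, 0], 91],
    [[0, 1, 0], [0, 0, 0], 91]
  ]
}}

```text
time: 9.43
tool_pos: [489.8, -179.8, 28.8]
tcp_rot: [-1.574, -0.003, 0.059]
contact_force: [-0.1, 0.3, -0.5]
grip_width: 90.9
```

>>> {"api": "send_rows", "payload": {
  "moves": [
    [[0, 0.5, 0], [0, 0, 0], 72],
    [[0, 0, 0], [0, 0, 0], 60],
    [[0, 0, 0], [0, 0, 0], 60],
    [[0, 0, 0], [0, 0, 0], 60]
  ]
}}

```text
time: 9.93
tool_pos: [490.4, -180.1, 29.2]
tcp_rot: [-1.574, -0.005, 0.059]
contact_force: [0.1, 0.2, -0.6]
grip_width: 63.2
```

>>> {"api": "send_rows", "payload": {
  "moves": [
    [[0, 0, 0], [0, 0, 0], 50],
    [[0, 0, 0], [0, 0, 0], 50],
    [[0, -3, 0], [0, 0, 0], 50],
    [[0, -8, 0], [0, 0, 0], 50],
    [[0, -15, 0], [0, 0, 0], 50],
    [[0, -25, 0], [0, 0, 0], 50],
    [[0, -15, 0], [0, 0, 0], 50]
  ]
}}

```text
time: 10.8
tool_pos: [489.8, -179.7, 99.1]
tcp_rot: [-1.574, -0.004, 0.059]
contact_force: [0.8, -0.0, -0.9]
grip_width: 63.4
```

```bash
python3 - <<'E'
from h import *
s=cap('side','g.png')[100:200,270:390]
cv2.imwrite('pics/g1.png',cv2.resize(s,(720,600),interpolation=0))
plan([0,0,0],.055,1)
E
```

```text
at [ 490.6 -180.1  100.8] [-1.576 -0.007  0.059] t 10.85
[-479.7, 96.6, 209.3] [0.28, 0.24, 0.38]
```

View pics/g1.png

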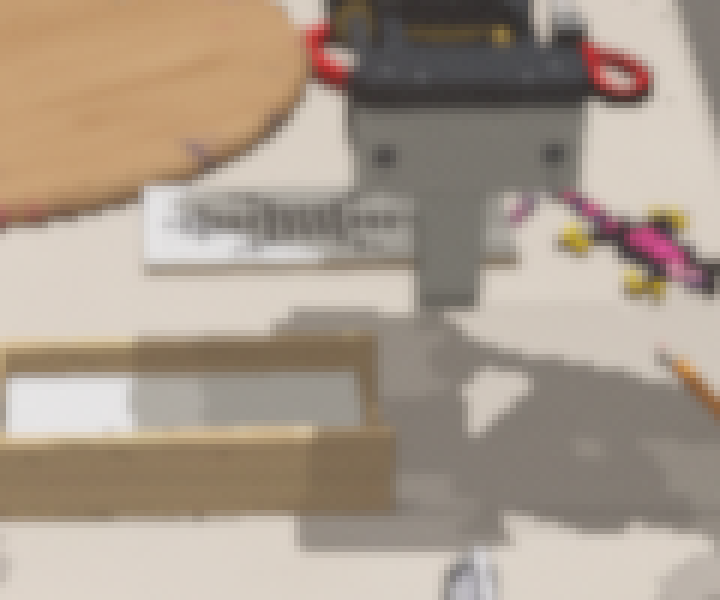

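```bash
python3 - <<'E'
from h import *
o=bot.get_obs(); p=o['tool_pos']; R=Rt(o)
for u,v in [(146,262),(517,260),(146,186)]:
    w=onz('side',(u/6+270-.5,v/6+100-.5),p[2]-3.2)
    print(w.round(1), R.inv().apply(w-p).round(1))
# project tip corners to check calibration
print(((proj('side',[p+R.apply([sx*9.5,22,51]) for sx in(-1,1)])-[270,100])*6).round(0))
print(((proj('side',[loc(STAND,(-80,0,29))])-[270,100])*6).round(0))
E
```

```text
[ 589.7 -137.9   97.6] [101.4   3.7  36.3]
[ 463.4 -140.8   97.6] [-24.9   2.8  40.9]
[ 592.7 -203.2   97.6] [100.6   4.  -29. ]
[[470. 321.]
 [414. 322.]]
[[497. 667.]]
```

```bash
cat >> h.py <<'E'
def place(d,h,th=0.035,off=39,lat=0):
    R=Ro.from_euler('xyz',[-np.pi/2,-th,STAND[2]])
    lx=-80+d*np.cos(th)-h*np.sin(th); lz=26+d*np.sin(th)+h*np.cos(th)
    C=np.array(loc(STAND,(lx,lat,lz))); return C-R.apply([off,5.7,0]),R
E
python3 - <<'E'
from h import *
p,R=place(71,60); print(p); plan(p,0,9,R)
E
```

```text
[504.99971148  12.64156209  92.77953421]
at [ 490.6 -180.1  100.8] [-1.576 -0.007  0.059] t 10.85
[2.9, 0.8, 21.3] [0.03, 0.21, -0.18]
[2.8, 0.8, 21.3] [0.03, 0.21, -0.18]
[2.7, 0.8, 21.3] [0.03, 0.21, -0.18]
[2.6, 0.9, 21.3] [0.03, 0.21, -0.18]
[2.5, 0.9, 21.3] [0.03, 0.21, -0.18]
[2.5, 0.9, 21.3] [0.03, 0.21, -0.18]
[2.4, 0.9, 21.3] [0.03, 0.21, -0.18]
[2.3, 0.9, 21.4] [0.03, 0.21, -0.18]
[2.2, 0.9, 21.4] [0.03, 0.21, -0.18]
```

>>> {"api": "send_rows", "payload": {
  "moves": [
    [[2.5, 0, 15], [0, 0.2, -0.2], 50],
    [[2.5, 0, 21], [0, 0.2, -0.2], 50],
    [[2.5, 0.5, 21], [0, 0.2, -0.2], 50],
    [[2.5, 1, 21], [0, 0.2, -0.2], 50],
    [[2.5, 1, 21], [0, 0.2, -0.2], 50],
    [[2.5, 1, 21], [0, 0.2, -0.2], 50],
    [[2.5, 1, 21], [0, 0.2, -0.2], 50],
    [[2.5, 1, 21], [0, 0.2, -0.2], 50],
    [[2.5, 1, 20], [0, 0.2, -0.2], 50],
    [[0, 0, 8], [0, 0, 0], 50]
  ]
}}

```text
time: 12.1
tool_pos: [501.1, 25.2, 91.5]
tcp_rot: [-1.571, -0.034, 0.027]
contact_force: [-0.1, -0.1, 0.1]
grip_width: 63.3
```

```bash
python3 - <<'E'
from h import *
p,R=place(71,25); print(p); plan(p,0,4,R)
s=cap('side','i.png')[120:290,210:410]
cv2.imwrite('pics/i1.png',cv2.resize(s,None,fx=3.5,fy=3.5,interpolation=3))
E
```

```text
[506.224015    12.67462632  57.80096952]
at [501.1  25.2  91.5] [-1.571 -0.034  0.027] t 12.1
[0.9, 8.5, -3.2] [0.0, -0.01, -0.02]
[0.9, 8.5, -3.2] [0.0, -0.01, -0.02]
[0.9, 8.5, -3.2] [0.0, -0.01, -0.02]
[0.9, 8.5, -3.2] [0.0, -0.01, -0.02]
```

View pics/i1.png

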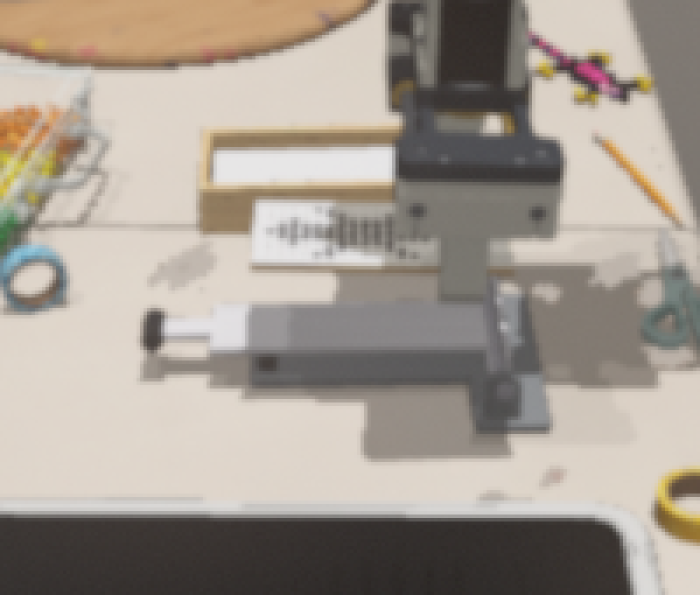

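>>> {"api": "send_rows", "payload": {
  "moves": [
    [[1, 8.5, -4], [0, 0, 0], 50],
    [[1, 8.5, -4], [0, 0, 0], 50],
    [[1, 8.5, -3], [0, 0, 0], 50],
    [[1, 5, -1], [0, 0, 0], 50],
    [[0, 0, 0], [0, 0, 0], 50]
  ]
}}

```text
time: 12.78
tool_pos: [506.1, 11.0, 58.2]
tcp_rot: [-1.571, -0.032, 0.024]
contact_force: [1.0, 0.6, -0.0]
grip_width: 62.8
```

```bash
python3 - <<'E'
from h import *
p,R=place(71,6.5); print(p); plan(p,0,4,R)
s=cap('side','j.png')[160:270,250:390]
cv2.imwrite('pics/j1.png',cv2.resize(s,None,fx=5,fy=5,interpolation=3))
E
```

```text
[506.87114686  12.69210313  39.31229961]
at [506.1  11.   58.2] [-1.571 -0.032  0.024] t 12.78
[0.0, 4.7, 0.4] [0.0, -0.04, -0.05]
[0.0, 4.7, 0.4] [0.0, -0.04, -0.05]
[0.0, 4.7, 0.4] [0.0, -0.04, -0.05]
[0.0, 4.7, 0.4] [0.0, -0.04, -0.05]
```

View pics/j1.png

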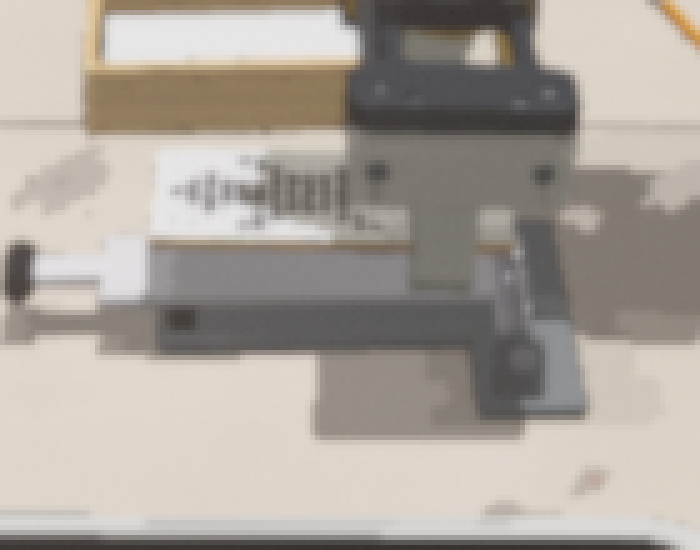

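```bash
python3 - <<'E'
from h import *
o=bot.get_obs(); p=o['tool_pos']; R=Rt(o)
f=lambda P:((proj('side',P)-[250,160]+.5)*5).round(0).tolist()
print('chart front near top/bot, rear near top', f([p+R.apply([39-65,3.2,32]),p+R.apply([39-65,8.2,32]),p+R.apply([39+65,3.2,32])]))
print('ledge top face near/far', f([loc(STAND,(-80,s*53,42)) for s in(1,-1)]), 'hinge end near',f([loc(STAND,(-80,64,26))]))
print('bar',f([loc(STAND,(100,13,26+180*.04))]),'back far near corner', f([loc(STAND,(70,22,26+3+150*.04))]))
print('tips',f([p+R.apply([s*9.5,22,50.5]) for s in(-1,1)]))
s=cv2.imread('pics/j.png')[195:250,335:375]
cv2.imwrite('pics/j2.png',cv2.resize(s,None,fx=10,fy=10,interpolation=0))
E
```

```text
chart front near top/bot, rear near top [[512.0, 244.0], [511.0, 256.0], [144.0, 237.0]]
ledge top face near/far [[530.0, 308.0], [506.0, 156.0]] hinge end near [[531.0, 364.0]]
bar [[25.0, 273.0]] back far near corner [[106.0, 281.0]]
tips [[466.0, 316.0], [412.0, 315.0]]
```

View pics/j2.png

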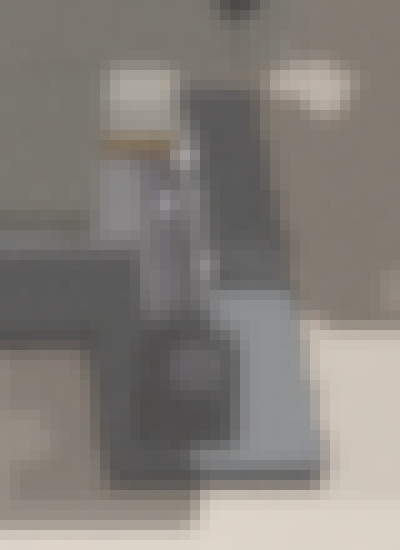

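```bash
python3 - <<'E'
from h import *
s=cv2.imread('pics/side0.png')[188:248,325:375]
z=cv2.resize(s,None,fx=10,fy=10,interpolation=2)
cv2.imwrite('pics/k.png',z)
f=lambda P:((proj('side',P)-[325,188]+.5)*10).round(0).tolist()
for x in(-100,-60): print('foot',x,f([loc(STAND,(x,64,8)),loc(STAND,(x,64,0)),loc(STAND,(x,-64,8))]))
print('ledge',f([loc(STAND,(-80,s*53,h)) for s in(1,-1) for h in(42,29)]))
print('cheek top',f([loc(STAND,(-80,s*58,35)) for s in(1,-1)]), 'pivot',f([loc(STAND,(-80,62,26))]))
E
```

```text
foot -100 [[422.0, 531.0], [420.0, 568.0], [352.0, 152.0]]
foot -60 [[195.0, 534.0], [194.0, 571.0], [151.0, 154.0]]
ledge [[311.0, 336.0], [308.0, 398.0], [262.0, 32.0], [260.0, 90.0]]
cheek top [[312.0, 386.0], [259.0, 50.0]] pivot [[312.0, 442.0]]
```

View pics/k.png

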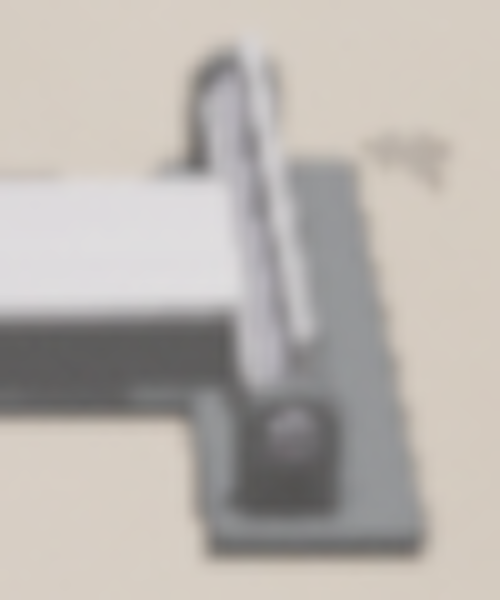

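```bash
sed -i 's/STAND=(555.3,14,.027)/STAND=(559,14,.027)/' h.py; python3 - <<'E'
from h import *
p,R=place(75,7.5); print(p); plan(p,0,5,R)
E
```

```text
[514.53225999  12.79907918  40.45165859]
at [506.2  11.1  58.4] [-1.571 -0.032  0.025] t 12.82
[1.6, 3.6, 0.3] [0.0, -0.03, -0.04]
[1.6, 3.7, 0.3] [0.0, -0.03, -0.04]
[1.6, 3.7, 0.3] [0.0, -0.03, -0.04]
[1.6, 3.7, 0.3] [0.0, -0.03, -0.04]
[1.5, 3.7, 0.3] [0.0, -0.03, -0.04]
```

>>> {"api": "send_rows", "payload": {
  "moves": [
    [[5, 1, 0.6], [0, 0, 0], 50],
    [[3, 3.5, 0.4], [0, 0, 0], 50],
    [[0, 4, 0.3], [0, 0, 0], 50],
    [[0, 4, 0.2], [0, 0, 0], 50],
    [[0, 3, 0], [0, 0, 0], 50],
    [[0, 0, 0], [0, 0, 0], 50]
  ]
}}

```text
time: 13.58
tool_pos: [515.6, 13.2, 42.6]
tcp_rot: [-1.571, -0.033, 0.025]
contact_force: [-0.3, -0.4, -1.0]
grip_width: 62.9
```

```bash
python3 - <<'E'
from h import *
p,R=place(75,7.5); print(p); plan(p,0,2,R)
s=cap('side','l.png')[170:250,285:385]
cv2.imwrite('pics/l1.png',cv2.resize(s,None,fx=7,fy=7,interpolation=2))
E
```

```text
[514.53225999  12.79907918  40.45165859]
at [515.6  13.2  42.6] [-1.571 -0.033  0.025] t 13.57
[-0.6, 1.1, -0.2] [0.01, -0.06, -0.06]
[-0.6, 1.1, -0.2] [0.01, -0.06, -0.06]
```

View pics/l1.png

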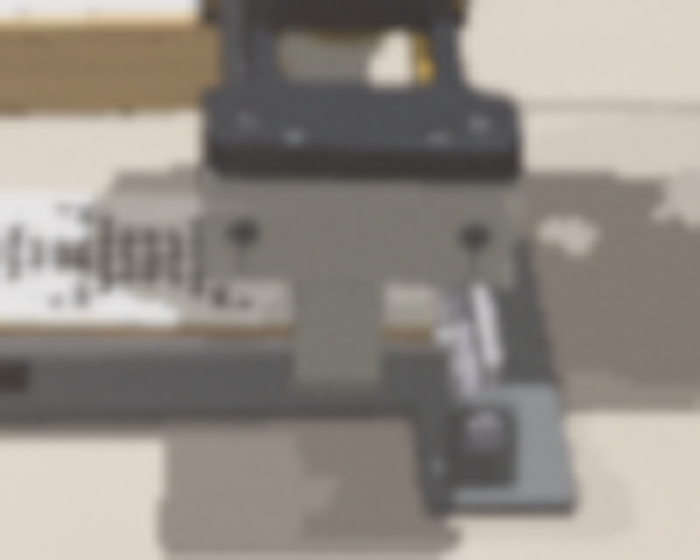

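>>> {"api": "send_rows", "payload": {
  "moves": [
    [[0, 1.5, 0], [0, 0, 0], 50],
    [[0, 1, 0], [0, 0, 0], 50]
  ]
}}

```text
time: 13.88
tool_pos: [515.9, 13.2, 40.3]
tcp_rot: [-1.571, -0.034, 0.025]
contact_force: [0.3, -0.2, -0.2]
grip_width: 63.4
```

>>> {"api": "send_rows", "payload": {
  "moves": [
    [[0, 1, 0], [0, 0, 0], 50],
    [[0, 1, 0], [0, 0, 0], 50]
  ]
}}

```text
time: 14.12
tool_pos: [516.0, 13.1, 38.3]
tcp_rot: [-1.571, -0.034, 0.025]
contact_force: [0.5, 0.4, -0.3]
grip_width: 63.5
```

>>> {"api": "send_rows", "payload": {
  "moves": [
    [[0, 0.8, 0], [0, 0, 0], 50],
    [[0, 0.8, 0], [0, 0, 0], 50]
  ]
}}

```text
time: 14.38
tool_pos: [516.1, 13.2, 36.8]
tcp_rot: [-1.571, -0.034, 0.025]
contact_force: [-1.9, 1.2, 6.8]
grip_width: 63.0
```

>>> {"api": "send_rows", "payload": {
  "moves": [
    [[0, 0.8, 0], [0, 0, 0], 50],
    [[0, 0.8, 0], [0, 0, 0], 50]
  ]
}}

```text
time: 14.62
tool_pos: [516.2, 13.2, 36.7]
tcp_rot: [-1.572, -0.035, 0.025]
contact_force: [-3.5, 0.0, 10.4]
grip_width: 63.7
```

>>> {"api": "send_rows", "payload": {
  "moves": [
    [[0, -0.3, 0], [0, 0, 0], 50],
    [[-2, -0.1, 0], [0, 0, 0], 50],
    [[-2, 0, 0], [0, 0, 0], 50]
  ]
}}

```text
time: 15.0
tool_pos: [512.3, 13.0, 37.3]
tcp_rot: [-1.572, -0.036, 0.025]
contact_force: [0.1, -0.8, 0.7]
grip_width: 63.4
```

>>> {"api": "send_rows", "payload": {
  "moves": [
    [[-2, 0, 0], [0, 0, 0], 50],
    [[-2, 0, 0], [0, 0, 0], 50]
  ]
}}

```text
time: 15.25
tool_pos: [508.4, 12.8, 37.3]
tcp_rot: [-1.572, -0.037, 0.025]
contact_force: [0.3, 0.0, 0.9]
grip_width: 63.6
```

>>> {"api": "send_rows", "payload": {
  "moves": [
    [[-1.5, 0, 0], [0, 0, 0], 50],
    [[-1.5, 0, 0], [0, 0, 0], 50]
  ]
}}

```text
time: 15.5
tool_pos: [506.5, 12.7, 37.5]
tcp_rot: [-1.572, -0.04, 0.025]
contact_force: [5.7, 2.0, -0.0]
grip_width: 63.0
```

>>> {"api": "send_rows", "payload": {
  "moves": [
    [[-0.4, 0.7, 0], [0, 0, 0], 50],
    [[-0.2, 0.4, 0], [0, 0, 0], 50],
    [[0, 0, 0], [0, 0, 0], 70],
    [[0, 0, 0], [0, 0, 0], 76],
    [[0, 0, 0], [0, 0, 0], 80],
    [[0, 0, 0], [0, 0, 0], 84]
  ]
}}

```text
time: 16.25
tool_pos: [504.0, 12.8, 35.5]
tcp_rot: [-1.572, -0.035, 0.025]
contact_force: [0.7, -0.5, -0.1]
grip_width: 83.4
```

>>> {"api": "send_rows", "payload": {
  "moves": [
    [[0, -4, 0], [0, 0, 0], 86],
    [[0, -15, 0], [0, 0, 0], 86],
    [[0, -30, 0], [0, 0, 0.5], 86],
    [[0, -35, 0], [0, 0, 0.5], 80],
    [[0, -40, 0], [0, 0, 0.5], 60],
    [[0, -20, 0], [0, 0, 0.5], 50]
  ]
}}

```text
time: 17.0
tool_pos: [499.4, 12.9, 187.0]
tcp_rot: [-1.572, 0.002, 0.025]
contact_force: [-0.0, -0.0, 0.0]
grip_width: 64.6
```

```bash
python3 - <<'E'
from h import *
plan([0,0,0],.027,1)
s=cap('side','m.png')[170:250,245:385]
cv2.imwrite('pics/m1.png',cv2.resize(s,None,fx=5,fy=5,interpolation=2))
t=cap('top','m2.png')[100:260,250:450]; cv2.imwrite('pics/m3.png',cv2.resize(t,None,fx=3.75,fy=3.75,interpolation=2))
for c in('side','top'): print(c,spot_point(c,'finger_bar')[:1],spot_point(c,'seat')[:1],spot_point(c,'chart_center')[:1])
E
```

```text
at [499.4  12.9 187. ] [-1.572  0.002  0.025] t 17.0
[-499.2, 187.9, -0.3] [0.04, -0.11, -0.1]
side [{'point': [251.6, 214.3], 'conf': 0.7}] [] [{'point': [313.2, 209.1], 'conf': 0.96}]
top [] [] []
```

View pics/m1.png

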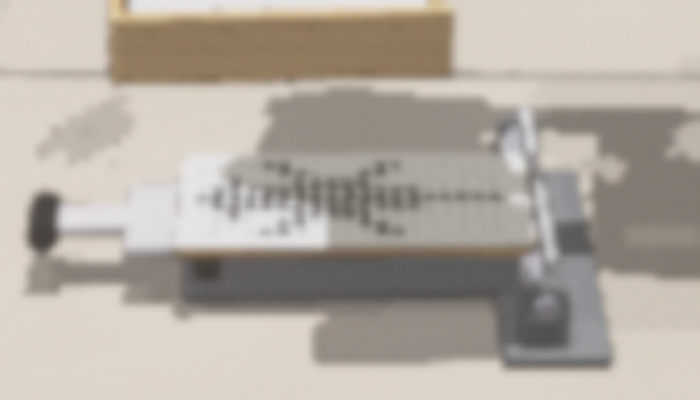

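View pics/m3.png

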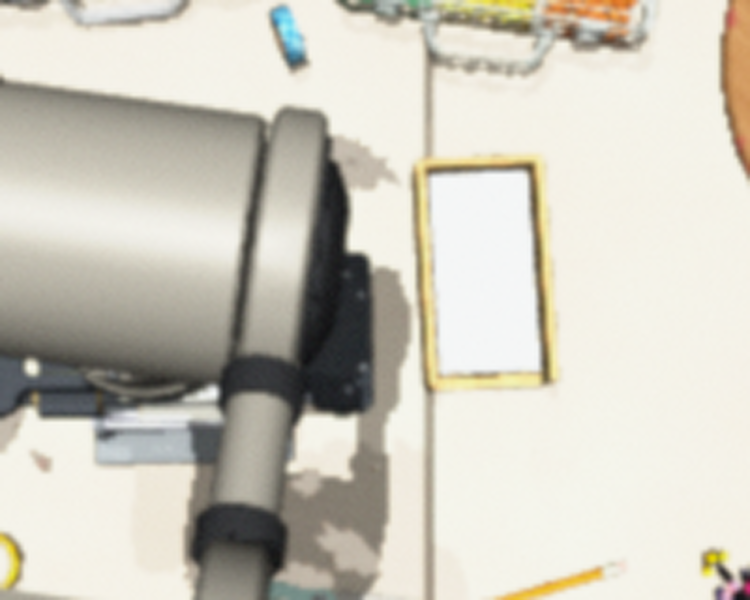

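>>> {"api": "send_rows", "payload": {
  "moves": [
    [[0, 0, -30], [0, 0, 0], 50],
    [[0, 0, -45], [0, 0, 0], 50],
    [[0, 0, -50], [0, 0, 0], 50],
    [[0, 0, -50], [0, 0, 0], 50],
    [[0, 0, -50], [0, 0, 0], 50],
    [[0, 0, -30], [0, 0, 0], 50]
  ]
}}

```text
time: 18.15
tool_pos: [503.4, -246.5, 176.8]
tcp_rot: [-1.566, 0.016, 0.03]
contact_force: [0.4, -0.1, 0.3]
grip_width: 50.1
```

```bash
python3 - <<'E'
from h import *
plan([0,0,0],.027,1)
t=cap('top','n.png')[125:230,260:345]; cv2.imwrite('pics/n1.png',cv2.resize(t,None,fx=5.7,fy=5.7,interpolation=2))
for c in('top',): print(c,spot_point(c,'finger_bar')[:1],spot_point(c,'seat')[:1],spot_point(c,'chart_center')[:1],spot_point(c,'chart_stand')[:1])
E
```

```text
at [ 503.4 -246.5  176.8] [-1.566  0.016  0.03 ] t 18.15
[-492.8, 186.0, 260.7] [-0.28, 0.19, -0.92]
top [{'point': [301.9, 137.0], 'conf': 0.85}] [] [{'point': [301.7, 183.6], 'conf': 0.7}] []
```

View pics/n1.png

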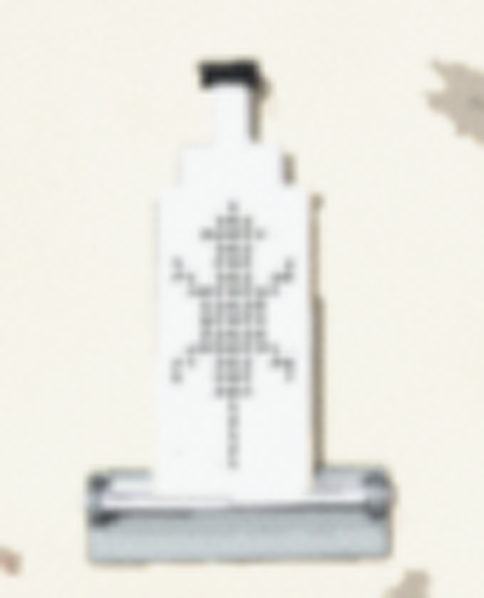

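```bash
python3 - <<'E'
from h import *
print(onz('top',(301.2,137.2),33),onz('side',(252,214.5),33),tri((252,214.5),(301.2,137.2)))
print(loc(STAND,(100,0,33)))
plan(loc(STAND,(100,0,110)),STAND[2],9)
E
```

```text
[658.22105245  15.00796335  33.        ] [659.26952227  31.0781929   33.        ] [661.51901596  15.52778684  22.9044964 ]
[np.float64(658.9635522142837), np.float64(16.699671961957215), 33]
at [ 503.6 -243.4  177.2] [-1.565  0.016  0.032] t 18.4
[18.3, 7.3, 28.3] [-0.03, 0.03, -0.1]
[18.3, 7.3, 28.3] [-0.03, 0.03, -0.1]
[18.2, 7.4, 28.3] [-0.03, 0.03, -0.1]
[18.2, 7.4, 28.3] [-0.03, 0.03, -0.1]
[18.2, 7.4, 28.4] [-0.03, 0.03, -0.1]
[18.2, 7.4, 28.4] [-0.03, 0.03, -0.1]
[18.1, 7.4, 28.4] [-0.03, 0.03, -0.1]
[18.1, 7.4, 28.4] [-0.03, 0.03, -0.1]
[18.1, 7.4, 28.4] [-0.03, 0.03, -0.1]
```

>>> {"api": "send_rows", "payload": {
  "moves": [
    [[18, 3, 28], [0, 0, -0.1], 50],
    [[18, 3, 28], [0, 0, -0.1], 50],
    [[18, 5, 28], [0, 0, -0.1], 50],
    [[18, 5, 28], [0, 0, -0.1], 50],
    [[18, 8, 28], [0, 0, -0.1], 50],
    [[18, 10, 28], [0, 0, -0.1], 50],
    [[18, 10, 28], [0, 0, -0.1], 50],
    [[18, 10, 28], [0, 0, -0.1], 50],
    [[12, 8, 20], [0, 0, -0.1], 50],
    [[0, 0, 0], [0, 0, 0], 50]
  ]
}}

```text
time: 19.65
tool_pos: [650.4, 31.2, 112.8]
tcp_rot: [-1.562, 0.004, 0.049]
contact_force: [0.9, -1.0, 0.1]
grip_width: 50.4
```

```bash
python3 - <<'E'
from h import *
plan(loc(STAND,(100,0,60)),STAND[2],4)
s=cap('side','o.png')[140:240,215:355]
cv2.imwrite('pics/o1.png',cv2.resize(s,None,fx=5,fy=5,interpolation=2))
E
```

```text
at [650.4  31.2 112.8] [-1.562  0.004  0.049] t 19.65
[2.0, 13.2, -3.8] [-0.12, 0.32, -0.06]
[2.0, 13.2, -3.8] [-0.12, 0.32, -0.06]
[2.0, 13.2, -3.7] [-0.12, 0.32, -0.06]
[2.0, 13.2, -3.7] [-0.12, 0.32, -0.06]
```

View pics/o1.png

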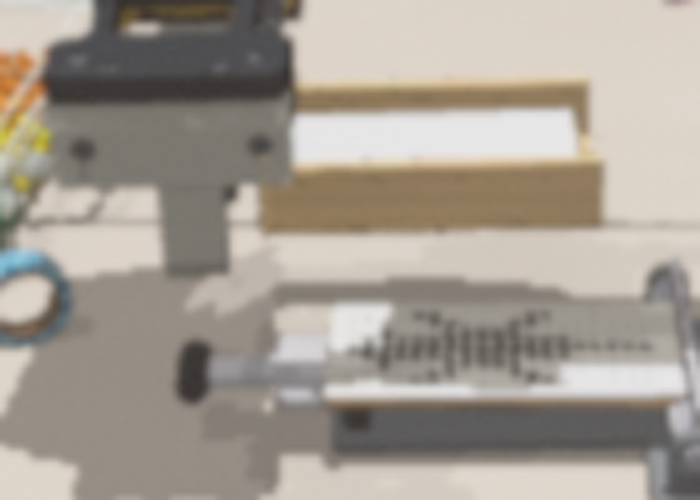

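>>> {"api": "send_rows", "payload": {
  "moves": [
    [[2, 13, -4.5], [-0.1, 0.3, 0], 50],
    [[2, 13, -4.5], [-0.1, 0.3, 0], 50],
    [[2, 10, -4], [-0.1, 0.3, 0], 50],
    [[1.5, 2, -2], [-0.1, 0.3, 0], 50],
    [[0, 0, 0], [0, 0, 0], 50]
  ]
}}

```text
time: 20.32
tool_pos: [657.6, 12.1, 72.6]
tcp_rot: [-1.571, 0.005, 0.023]
contact_force: [-0.1, 1.1, -0.9]
grip_width: 50.0
```

```bash
python3 - <<'E'
from h import *
o=bot.get_obs();p=o['tool_pos'];R=Rt(o)
plan(loc(STAND,(100,0,32)),STAND[2],3)
s=cap('side','q.png')[160:240,215:315]
cv2.imwrite('pics/q1.png',cv2.resize(s,None,fx=7,fy=7,interpolation=2))
f=lambda P:((proj('side',P)-[215,160]+.5)*7).round(0).tolist()
print('tips near',f([p+R.apply([s*9.5,22,44]) for s in(-1,1)]),'bar',f([loc(STAND,(100,13,z)) for z in(26,30,33)]))
E
```

```text
at [657.6  12.1  72.6] [-1.571  0.005  0.023] t 20.32
[0.5, 13.5, 1.5] [-0.01, -0.08, -0.09]
[0.5, 13.5, 1.5] [-0.01, -0.08, -0.09]
[0.5, 13.5, 1.5] [-0.01, -0.08, -0.09]
tips near [[295.0, 379.0], [219.0, 380.0]] bar [[267.0, 405.0], [266.0, 392.0], [266.0, 382.0]]
```

View pics/q1.png

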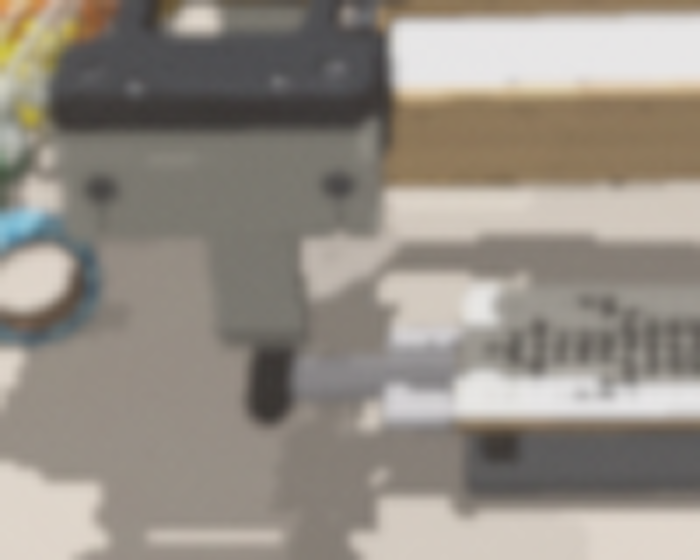

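>>> {"api": "send_rows", "payload": {
  "moves": [
    [[0.6, 10, 2], [0, 0, 0], 50],
    [[0.5, 12, 1.5], [0, 0, 0], 50],
    [[0.2, 10, 0.8], [0, 0, 0], 50],
    [[0, 6, 0], [0, 0, 0], 50],
    [[0, 1, 0], [0, 0, 0], 50]
  ]
}}

```text
time: 21.0
tool_pos: [658.5, 17.5, 31.1]
tcp_rot: [-1.57, 0.005, 0.024]
contact_force: [-0.6, 0.5, -0.2]
grip_width: 49.9
```

```bash
python3 - <<'E'
from h import *
plan(loc(STAND,(100,0,31)),STAND[2],1); print(bot.get_obs()['contact_force'])
s=cap('side','r.png')[160:240,215:315]
cv2.imwrite('pics/r1.png',cv2.resize(s,None,fx=7,fy=7,interpolation=2))
E
```

```text
at [658.5  17.5  31.1] [-1.57   0.005  0.024] t 21.0
[0.4, 0.1, -0.8] [-0.03, -0.18, -0.28]
[-0.61382561  0.50839359 -0.20225664]
```

View pics/r1.png

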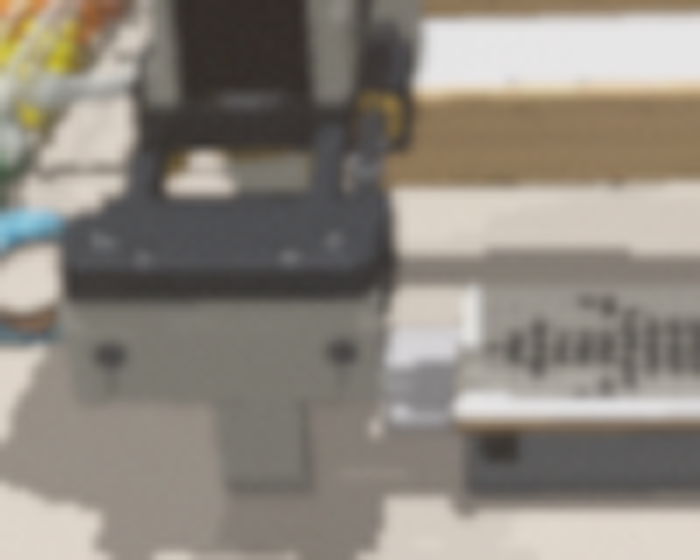

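Positioned at the bar; close.

>>> {"api": "send_rows", "payload": {
  "moves": [
    [[0, 0, 0], [0, 0, 0], 30],
    [[0, 0, 0], [0, 0, 0], 15],
    [[0, 0, 0], [0, 0, 0], 15],
    [[0, 0, 0], [0, 0, 0], 15]
  ]
}}

```text
time: 21.55
tool_pos: [659.2, 17.9, 32.1]
tcp_rot: [-1.57, 0.003, 0.024]
contact_force: [1.3, -0.8, -2.4]
grip_width: 25.8
```

```bash
cat > arc.py <<'E'
from h import *
import sys
o=bot.get_obs();p=np.array(o['tool_pos']);R=Rt(o)
# hinge est from initial grasp TCP (659.2,17.9,32.1)
H=np.array([659.2-179.9*np.cos(.027),17.9-179.9*np.sin(.027),29.0])
u=np.array([np.cos(.027),np.sin(.027),0])
v=p-H; a=v@u; th=np.arctan2(v[2],a); print('th',np.degrees(th).round(2),'r',np.hypot(a,v[2]).round(1),'lat',(v@[-u[1],u[0],0]).round(2),o['tcp_rot'].round(3),o['contact_force'].round(1),o['grip_width'].round(1),round(o['time'],2))
end,n=float(sys.argv[1]),int(sys.argv[2]); q=p
for t in np.linspace(th,np.radians(end),n+1)[1:]:
    w=H+180*(np.cos(t)*u+np.array([0,0,np.sin(t)])); print(R.inv().apply(w-q).round(1).tolist()); q=w
E
python3 arc.py 15 6
```

```text
Traceback (most recent call last):
  File "arc.py", line 7, in <module>
    v=p-H; a=v@u; th=np.arctan2(v[2],a); print('th',np.degrees(th).round(2),'r',np.hypot(a,v[2]).round(1),'lat',(v@[-u[1],u[0],0]).round(2),o['tcp_rot'].round(3),o['contact_force'].round(1),o['grip_width'].round(1),round(o['time'],2))
                                                                                                                                                                                              ^^^^^^^^^^^^^^^^^^^^^
AttributeError: 'float' object has no attribute 'round'
```

```bash
sed -i "s/o\['grip_width'\].round(1)/round(o['grip_width'],1)/" arc.py; python3 arc.py 15 6
```

```text
th 1.0 r 179.9 lat 0.01 [-1.57   0.003  0.024] [ 1.3 -0.8 -2.4] 25.8 21.55
[-0.2, -7.3, -0.0]
[-0.6, -7.3, 0.0]
[-0.9, -7.3, 0.0]
[-1.2, -7.2, 0.0]
[-1.5, -7.2, 0.0]
[-1.8, -7.1, 0.0]
```

>>> {"api": "send_rows", "payload": {
  "moves": [
    [[-0.1, -3, 0], [0, 0, 0], 15],
    [[-0.3, -5, 0], [0, 0, 0], 15],
    [[-0.5, -7, 0], [0, 0, 0], 15]
  ]
}}

```text
time: 21.92
tool_pos: [658.5, 17.8, 46.5]
tcp_rot: [-1.57, 0.003, 0.024]
contact_force: [2.3, 0.4, -6.9]
grip_width: 25.8
```

```bash
python3 arc.py 20 7
```

```text
th 5.57 r 180.0 lat -0.03 [-1.57   0.003  0.024] [ 2.3  0.4 -6.9] 25.8 21.93
[-0.8, -6.4, 0.0]
[-1.0, -6.4, 0.0]
[-1.2, -6.4, 0.0]
[-1.5, -6.3, 0.0]
[-1.7, -6.3, 0.0]
[-1.9, -6.2, 0.0]
[-2.1, -6.1, 0.0]
```

>>> {"api": "send_rows", "payload": {
  "moves": [
    [[-0.8, -7, 0], [0, 0, 0], 15],
    [[-1, -7, 0], [0, 0, 0], 15],
    [[-1.2, -7, 0], [0, 0, 0], 15],
    [[-1.6, -7, 0], [0, 0, 0], 15],
    [[-1.8, -7, 0], [0, 0, 0], 15],
    [[-2, -6.5, 0], [0, 0, 0], 15]
  ]
}}

```text
time: 22.68
tool_pos: [648.9, 17.5, 91.0]
tcp_rot: [-1.57, 0.005, 0.024]
contact_force: [1.9, -0.4, -4.9]
grip_width: 25.6
```

```bash
python3 arc.py 34 7;python3 - <<'E'
from h import *
s=cap('side','u.png')[110:250,215:395]
cv2.imwrite('pics/u1.png',cv2.resize(s,None,fx=4,fy=4,interpolation=2))
E
```

```text
th 20.08 r 180.5 lat -0.12 [-1.57   0.005  0.024] [ 1.9 -0.4 -4.9] 25.6 22.68
[-2.8, -5.6, 0.1]
[-2.5, -5.7, -0.0]
[-2.7, -5.6, -0.0]
[-2.9, -5.6, -0.0]
[-3.1, -5.4, -0.0]
[-3.2, -5.3, -0.0]
[-3.4, -5.2, -0.0]
```

View pics/u1.png

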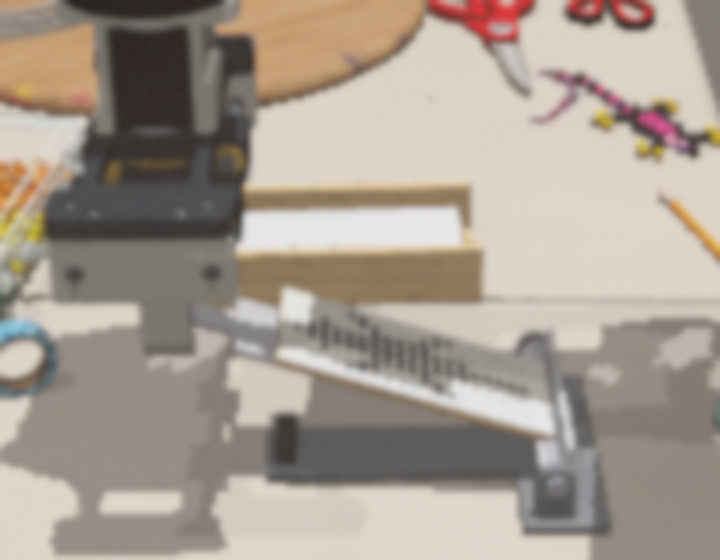

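Rising well at about 20°, with the chart on the ledge and square to the back. Continuing.

>>> {"api": "send_rows", "payload": {
  "moves": [
    [[-2.6, -6, 0], [0, 0, 0], 15],
    [[-2.7, -6, 0], [0, 0, 0], 15],
    [[-2.9, -6, 0], [0, 0, 0], 15],
    [[-3, -6, 0], [0, 0, 0], 15],
    [[-3.3, -5.7, 0], [0, 0, 0], 15],
    [[-3.5, -5.5, 0], [0, 0, 0], 15],
    [[-3.6, -5.4, 0], [0, 0, 0], 15]
  ]
}}

```text
time: 23.6
tool_pos: [626.2, 16.7, 135.3]
tcp_rot: [-1.57, 0.004, 0.024]
contact_force: [1.2, -0.3, -5.3]
grip_width: 25.6
```

```bash
python3 arc.py 45 6
```

```text
th 35.89 r 181.3 lat -0.28 [-1.57   0.004  0.024] [ 1.2 -0.3 -5.3] 25.6 23.6
[-3.9, -3.1, 0.3]
[-3.0, -3.7, -0.0]
[-3.1, -3.7, -0.0]
[-3.2, -3.6, -0.0]
[-3.2, -3.5, -0.0]
[-3.3, -3.4, -0.0]
```

>>> {"api": "send_rows", "payload": {
  "moves": [
    [[-3.2, -4.2, 0], [0, 0, 0], 15],
    [[-3.3, -4, 0], [0, 0, 0], 15],
    [[-3.3, -4, 0], [0, 0, 0], 15],
    [[-3.4, -3.9, 0], [0, 0, 0], 15],
    [[-3.4, -3.6, 0], [0, 0, 0], 15]
  ]
}}

```text
time: 24.22
tool_pos: [608.7, 16.1, 156.7]
tcp_rot: [-1.57, 0.003, 0.024]
contact_force: [2.7, 1.1, -5.4]
grip_width: 25.7
```

```bash
python3 arc.py 45 2
```

```text
th 44.63 r 181.7 lat -0.44 [-1.57   0.003  0.024] [ 2.7  1.1 -5.4] 25.7 24.23
[-1.6, 0.8, 0.4]
[-0.4, -0.4, -0.0]
```

```bash
python3 - <<'E'
import numpy as np
from scipy.optimize import least_squares
P=np.array([(659.2,32.1),(658.5,46.5),(648.9,91),(626.2,135.3),(608.7,156.7)])
for fixr in(1,0):
    s=least_squares(lambda q:np.hypot(*(P-q[:2]).T)-(180 if fixr else q[2]),[479,29,180]); print(s.x,s.fun.round(2),np.degrees(np.arctan2(*(P-s.x[:2]).T[::-1])).round(2))
E
python3 - <<'E'
import sys; sys.path.insert(0,'.')
import os; os.chdir('.')
from h import *
s=cap('side','v.png')[90:250,215:395]
cv2.imwrite('pics/v1.png',cv2.resize(s,None,fx=3.7,fy=3.7,interpolation=2))
E
```

```text
[479.11325714  31.62545803 180.        ] [ 0.09  0.   -0.13 -0.05  0.1 ] [ 0.15  4.74 19.27 35.18 43.98]
[476.13259516  30.43819722 183.07429073] [ 0. -0.  0.  0. -0.] [ 0.52  5.03 19.32 34.94 43.6 ]
```

View pics/v1.png

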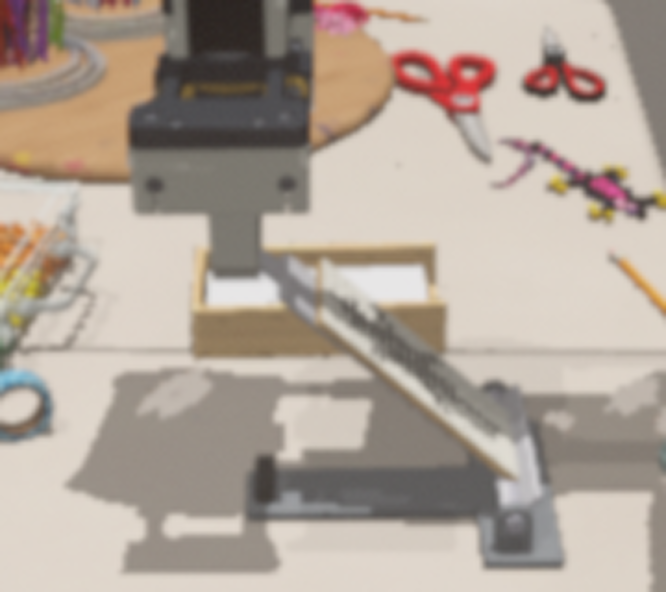

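>>> {"api": "send_rows", "payload": {
  "moves": [
    [[-1.8, -2.2, 0], [0, 0, 0], 15],
    [[-1.2, -1.2, 0], [0, 0, 0], 15]
  ]
}}

```text
time: 24.52
tool_pos: [604.9, 16.0, 160.5]
tcp_rot: [-1.57, 0.004, 0.024]
contact_force: [2.1, -0.3, -5.1]
grip_width: 25.9
```

```bash
python3 - <<'E'
from h import *
o=bot.get_obs(); p=o['tool_pos']; print(p,o['contact_force'])
for H in((479.1,31.6),(476.1,30.4)): print(np.degrees(np.arctan2(p[2]-H[1],p[0]-H[0])))
cap('side','w.png')
s=cv2.imread('pics/w.png')[140:245,280:385]
cv2.imwrite('pics/w1.png',cv2.resize(s,None,fx=5.7,fy=5.7,interpolation=2))
# predicted chart near-bottom edge line in image for angles
for d in(43,45,47):
    t=np.radians(d); P=[]
    for a in(0,130):
        h=3; P.append(loc(STAND,(-80+a*np.cos(t)-h*np.sin(t),32,26+a*np.sin(t)+h*np.cos(t))))
    q=proj('side',P); e=q[1]-q[0]; print(d,((q-[280,140]+.5)*5.7).round(0).tolist(),np.degrees(np.arctan2(-e[1],-e[0])).round(2))
E
```

```text
[604.89889041  15.98210213 160.48409889] [ 2.14013332 -0.2943325  -5.05116276]
45.69404234432536
45.28443899355054
43 [[421.0, 465.0], [114.0, 220.0]] 38.61
45 [[421.0, 465.0], [125.0, 211.0]] 40.67
47 [[421.0, 465.0], [136.0, 202.0]] 42.77
```

View pics/w1.png

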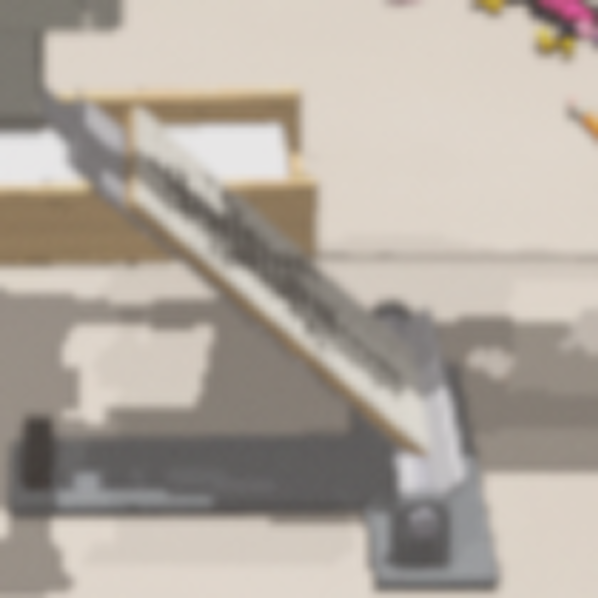

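>>> {"api": "send_rows", "payload": {
  "moves": [
    [[0, 0, 0], [0, 0, 0], 30],
    [[0, 0, 0], [0, 0, 0], 45],
    [[0, 0, 0], [0, 0, 0], 55],
    [[0, 0, 0], [0, 0, 0], 60],
    [[0, 0, 0], [0, 0, 0], 60],
    [[1, -8, 0], [0, 0, 0], 60],
    [[2, -20, 0], [0, 0, 0], 60],
    [[2, -30, 0], [0, 0, 0], 60],
    [[2, -30, 0], [0, 0, 0], 60]
  ]
}}

```text
time: 25.7
tool_pos: [611.4, 16.4, 251.7]
tcp_rot: [-1.57, 0.008, 0.024]
contact_force: [0.8, 0.3, -0.3]
grip_width: 60.0
```

>>> {"api": "send_rows", "payload": {
  "moves": [
    [[0, -10, -30], [0, 0, 0], 60],
    [[0, 0, -45], [0, 0, 0], 60],
    [[0, 0, -50], [0, 0, 0], 60],
    [[0, 0, -50], [0, 0, 0], 60],
    [[0, 0, -50], [0, 0, 0], 60],
    [[0, 0, -30], [0, 0, 0], 60],
    [[0, 0, 0], [0, 0, 0], 60],
    [[0, 0, 0], [0, 0, 0], 60]
  ]
}}

```text
time: 26.7
tool_pos: [620.0, -245.3, 270.3]
tcp_rot: [-1.572, -0.004, 0.026]
contact_force: [-0.1, -0.1, 0.0]
grip_width: 59.8
```

```bash
python3 - <<'E'
from h import *
print(bot.get_obs()['time'],bot.get_obs()['tool_pos'])
s=cap('side','x.png'); z=s[140:245,280:385]; t=cap('top','y.png'); y=t[125:230,250:355]
cv2.imwrite('pics/xy.png',np.hstack([cv2.resize(z,(400,400),interpolation=2),cv2.resize(y,(400,400),interpolation=2)]))
for n,z in(('mint_scissors',0),('washi',0)):
    for c in('side','top'):
        for d in spot_point(c,n)[:2]: print(c,n,d)
for c in('side','top'): print(c,spot_point(c,'finger_bar')[:1],spot_point(c,'seat')[:1],spot_point(c,'chart_center')[:1])
for d in(43,45,47):
    t=np.radians(d); f=lambda a,h,l:loc(STAND,(-80+a*np.cos(t)-h*np.sin(t),l,26+a*np.sin(t)+h*np.cos(t)))
    for c in('side','top'): print(d,c,proj(c,[f(180,0,0),f(65,5.5,0)]).round(1).tolist())
a=cv2.absdiff(cv2.imread('pics/side0.png'),s)[180:290,375:440].max(2); print('bystander diff',(a>60).sum())
E
```

```text
26.7 [ 619.95774003 -245.30624318  270.29553617]
side mint_scissors {'point': [406.2, 205.5], 'conf': 0.77}
top mint_scissors {'point': [333.8, 260.0], 'conf': 0.58}
top mint_scissors {'point': [297.7, 142.0], 'conf': 0.29}
side washi {'point': [407.8, 266.5], 'conf': 0.94}
top washi {'point': [242.6, 251.9], 'conf': 0.64}
side [{'point': [278.6, 152.2], 'conf': 0.73}] [{'point': [330.1, 189.7], 'conf': 0.58}] [{'point': [326.3, 188.7], 'conf': 0.77}]
top [] [] [{'point': [303.1, 193.7], 'conf': 0.96}]
43 side [[277.0, 153.2], [327.4, 190.1]]
43 top [[298.0, 144.0], [299.9, 190.9]]
45 side [[279.5, 150.8], [328.4, 189.4]]
45 top [[297.8, 145.5], [299.9, 191.5]]
47 side [[282.0, 148.5], [329.4, 188.7]]
47 top [[297.7, 147.1], [299.8, 192.2]]
bystander diff 975
```

View pics/xy.png

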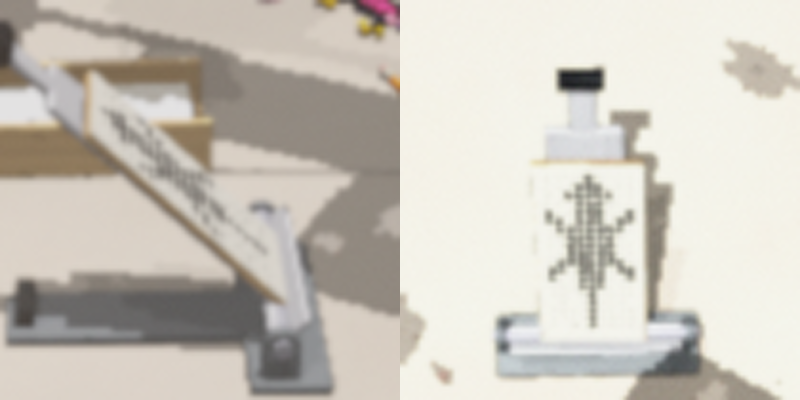

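View pics/x.png

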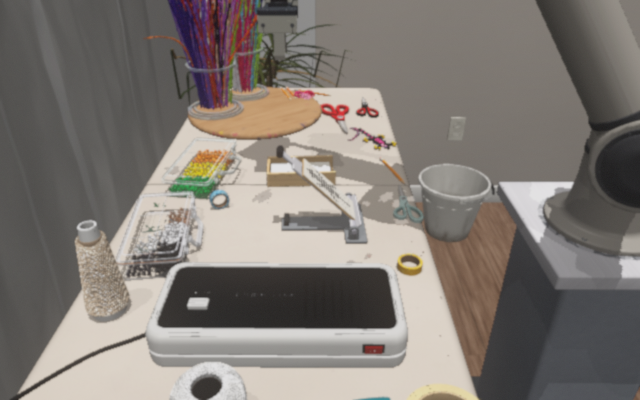

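```bash
python3 - <<'E'
from h import *
y=cv2.imread('pics/y.png')[138:228,270:340]
cv2.imwrite('pics/y2.png',cv2.resize(y,None,fx=6.6,fy=6.6,interpolation=2))
from scipy.optimize import least_squares
for d in(45,):
    t=np.radians(d); f=lambda a,h,l:loc(STAND,(-80+a*np.cos(t)-h*np.sin(t),l,26+a*np.sin(t)+h*np.cos(t)))
    P=[f(130,8,32),f(130,8,-32),f(0,8,32),f(0,8,-32),f(150,3,22),f(150,3,-22),f(180,0,13),f(180,0,-13),f(0,16,53),f(0,16,-53)]
    print(((proj('top',P)-[270,138]+.5)*6.6).round(0).tolist())
E
```

```text
[[93.0, 202.0], [292.0, 199.0], [117.0, 508.0], [298.0, 506.0], [122.0, 140.0], [260.0, 139.0], [145.0, 53.0], [229.0, 52.0], [56.0, 524.0], [357.0, 521.0]]
```

View pics/y2.png

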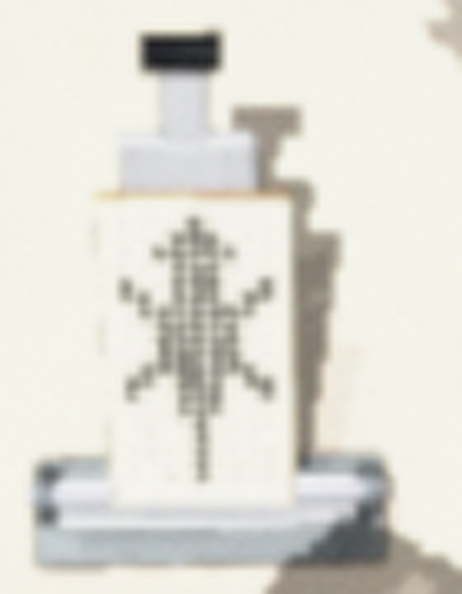

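```bash
python3 - <<'E'
from h import *
cap('side','z.png'); print(spot_point('side','finger_bar')[:1],spot_point('side','chart_center')[:1])
print(bot.close_job(), bot.get_obs()['time'])
E
```

```text
[{'point': [278.5, 147.0], 'conf': 0.74}] [{'point': [327.6, 185.3], 'conf': 0.91}]
the job is handed in; nothing more can be done
the job is handed in; nothing more can be done
```

```bash
python3 - <<'E'
import cv2
a=cv2.absdiff(cv2.imread('pics/x.png'),cv2.imread('pics/z.png'))[140:245,260:385].max(2); print((a>40).sum(),a.max())
E
```

```text
0 20
```

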